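Brush out a grinding jar, load its balls and put the lid on

ROBOT

A 6-joint arm with a two-finger parallel gripper is mounted at the origin on the work surface. World frame = base frame: x ahead of the robot, y to its left, z up, the work surface at z = 0. Lengths are in mm, angles in rad, forces in N, time in s.
With the tool pointing down it reaches from about 325 to 875 mm from the base axis. Payload 4.4 kg.
Tool frame: the origin (TCP) lies at the very end of the fingers, on their centre line; the grasp point (between the pads) lies 19 mm behind it; z points along the fingers, y is the line along which they close (so a half turn about z gives the same grasp; the last joint's range is limited). The gripper opens to 85 mm and grips with 20 to 120 N. Pads are 22 mm wide; open, the fingers measure 114 mm over their backs; the gripper's body (76 mm by 85 mm) begins 54 mm behind the grasp point. The pads swing forward as they close: fully open they stand 13 mm farther back than shut.
Start: joints at [-1.333, 0.207, 1.542, -0, 1.393, -0.15], TCP at [217.958, -532.092, 210.482] pointing down, gripper open.
Joint ranges: [-2.73, 2.73], [-0.86, 2.22], [0.23, 2.46], [-1.11, 4.25], [0.08, 2.63], [-2.82, 2.82]. Speed limits (rad/s): [2.79, 2.79, 3.14, 3.14, 3.14, 3.14].

INTERFACE

Orientations are given as a unit quaternion [w, x, y, z].
In Python, from bench import observe, cams, bot, models gives the robot as it stands.
- The arm moves only by the tool play_rows, never from a script. Its arguments are lists of equal length, an entry for each row: "translation": the shift along the tool's x, y, z in cm, a list of three; "yaw": the turn about the tool's z in degrees; "claw": the finger opening in cm, from 0 to 8.54. A call has 1 to 8 rows; each row shifts and turns the commanded pose from where the row before left it, along the tool's axes as they then stand; what a row does not reach is not made up. A row lasts 1/10 s, in which the tool goes at most 50 mm and 8.59 degrees, less where a joint would pass 70% of its speed; a pose out of reach is approached as far as the arm can. A call is refused whole if a number of a shift passes 5 or a number of a turn 8.59, either way. A call with a gripper value outside its range is refused whole. The fingers move at their own pace and stop on an object; "newtons" is the grip in N (left out, the last holds). Time passes only in rows, so rows that do not move let the fingers close. It gives the time, the measured TCP pose, the force, the opening and the grip force at its end, in the units of the state.
- observe(): the state, without advancing time (a new reading comes with each control period).
- cams.get_image(name): name is "side" or "top"; returns the picture (400x640x3 uint8, red, green, blue); there is no depth.
- cams.camera_info(name): a dict with "fovy" (degrees; the focal length in pixels is half the picture's height over the tangent of half this angle, whatever the lens; pixels are square), "cx", "cy" (the principal point, pixels), "dist" ([k1, k2, p1, p2, k3] as OpenCV has them; the pictures are not rectified), "xyz" and "attitude" of the camera in the world. Camera axes: x right, y down, z forward; pixel columns grow to the right and rows downward; lengths in mm; the calibration is good to about 2 mm. A picture is of the moment at which its call begins. camera_info takes no time and is no camera call.
- bot.sign_off(): hands the job in; it is judged then, once.
Trained networks look in the newest picture that a camera, given by its name, has taken for a name from the list of things; names that differ only in an ending like _2 or _b are one class to them, and where a whole thing is asked for, a point or a joint stands for the part that bears it (a point fixed in the world has none). Each returns a list of dicts, best first, with "conf" (0 to 1); they miss things now and then, are a little off and sometimes report something else, mostly with a low value. They report only what shows in the picture. A call takes as long as a camera call.
- models.silhouettes(camera, query): "mask" (400x640 bool, what is visible of it) and "centre" ([column, row] in pixels, amid what is visible of it).
The state is a dict: "t": time; "joint_pos": joint angles; "joint_velocities": joint speeds; "joint_efforts": joint torques, N m; "ee_pos": TCP position; "tool_rot": TCP orientation; "ft_force": force on the tool from outside, world axes, zero at the start; "moment": the same for the moment, N m; "width": opening from 0.0 (shut) to 1.0 (fully open); "gripper_force": force on a finger pad.
Only numpy, scipy, OpenCV 4.12 (cv2) and the standard library are available. Lean on these libraries where they do the work, as an engineer would, in place of code of your own. Each camera call takes 0.05 s, during which the arm holds its last target. There are 200 camera calls.

TASK

Get the ceramic grinding jar ready for the mill: take the brush out of its cup, scrub the empty jar with four full strokes, each pushed right down to the floor of the jar and drawn up until at least half of the bristle head is out again, and stand the brush back in its cup. Then put every grinding ball into the jar and set the lid on it gently, without dropping it, so that it sits seated and level on the rim. Keep the jar standing and leave the bottle, the beaker and the sample pot where they are.

Things in the scene. Friction and masses are not known exactly. Their poses are not given: they have to be found in the camera images.
- jar: the grinding jar: a white ceramic open-topped cylinder standing loose on the bench, 96 mm outside diameter, 110 mm tall, wall 6 mm (mouth and bore 84 mm), floor 8 mm thick, 0.85 kg. The only wide white pot on the bench. Origin: centre of its underside, z up
- lid: the jar's loose lid: white ceramic disc, 98 mm diameter, 7 mm thick, on top a round knob 30 mm in diameter (15 to 45 mm above the origin), below a tapered plug 8 mm tall that enters the jar's mouth (66 mm diameter at its foot, 79 mm at the disc); 0.26 kg. Starts on the bench on its plug, knob up. Origin: centre of the plug's underside, z up; seated, it is 102 mm above the jar's origin
- brush: the jar brush, upright in its cup, handle up, 210 mm, 0.12 kg. From the lower end: white bristle head 0 to 85 mm, 73 mm wide over soft bristles that resist nothing (stiff core 52 mm wide, flat below: it stands by itself on a level floor); thin stem; round blue handle 20 mm in diameter from 120 to 200 mm. Origin: centre of the lower end, z towards the handle
- brush_grip (a point): point on the brush's axis 175 mm above its lower end, good to grip from above
- brush_cup: the brush's grey plastic cup, fixed to the bench: 86 mm outside diameter, 85 mm tall, wall 4 mm, floor 6 mm thick. Origin: centre of its underside, z up
- tray: shallow steel tray, fixed to the bench, 200 mm (its x) by 150 mm (its y), 11 mm tall with 4 mm walls; its floor, with a black mat, is about 5 mm above the bench. It holds the grinding balls. Origin: centre of its underside, z up
- ball1_center (a point): centre of a grinding ball, white ceramic, 30 mm in diameter, 85 g, lying loose on the tray; three to five balls are present, those that are absent have no pose
- ball2_center (a point): centre of a grinding ball, white ceramic, 30 mm in diameter, 85 g, lying loose on the tray; three to five balls are present, those that are absent have no pose
- ball3_center (a point): centre of a grinding ball, white ceramic, 30 mm in diameter, 85 g, lying loose on the tray; three to five balls are present, those that are absent have no pose
- ball4_center (a point): centre of a grinding ball, white ceramic, 30 mm in diameter, 85 g, lying loose on the tray; three to five balls are present, those that are absent have no pose
- ball5_center (a point): centre of a grinding ball, white ceramic, 30 mm in diameter, 85 g, lying loose on the tray; three to five balls are present, those that are absent have no pose
- reagent: bystander: amber glass bottle with a white cap, 56 mm in diameter, 125 mm tall; origin: centre of its underside
- beaker: bystander: small empty glass beaker, 60 mm in diameter, 75 mm tall; origin: centre of its underside
- sample: bystander: small clear pot with a white screw cap, 48 mm in diameter, 60 mm tall; origin: centre of its underside

How it is judged (in metres and radians):
On the way, in this order (a step that is already met when the one before it is completed fails the run):
1. first stroke: the brush is pushed down inside the jar until its lower end is within 14 mm of the jar's floor (z of brush in the frame of jar between 0 and 0.022 m and horizontal distance between brush and jar below 0.03 m), for 0.05 s.
2. first stroke: the brush is drawn up in the jar until its lower end is more than 52 mm above the jar's floor, about half of the bristle head out of the jar (z of brush in the frame of jar above 0.06 m and horizontal distance between brush and jar below 0.06 m), for 0.05 s.
3. second stroke: the brush is pushed down inside the jar until its lower end is within 14 mm of the jar's floor (all of step 1), for 0.05 s.
4. second stroke: the brush is drawn up in the jar until its lower end is more than 52 mm above the jar's floor, about half of the bristle head out of the jar (all of step 2), for 0.05 s.
5. third stroke: the brush is pushed down inside the jar until its lower end is within 14 mm of the jar's floor (all of step 3), for 0.05 s.
6. third stroke: the brush is drawn up in the jar until its lower end is more than 52 mm above the jar's floor, about half of the bristle head out of the jar (all of step 4), for 0.05 s.
7. fourth stroke: the brush is pushed down inside the jar until its lower end is within 14 mm of the jar's floor (all of step 5), for 0.05 s.
8. fourth stroke: the brush is drawn up in the jar until its lower end is more than 52 mm above the jar's floor, about half of the bristle head out of the jar (all of step 6), for 0.05 s.
9. every ball present is inside the jar (horizontal distance between each of ball1_center, ball2_center, ball3_center, ball4_center, ball5_center and jar below 0.042 m and z of ball1_center in the frame of jar between 0 and 0.1 m and z of ball2_center in the frame of jar between 0 and 0.1 m and z of ball3_center in the frame of jar between 0 and 0.1 m and z of ball4_center in the frame of jar between 0 and 0.1 m and z of ball5_center in the frame of jar between 0 and 0.1 m), for 0.2 s.
10. the lid is seated level on the jar (horizontal distance between lid and jar below 0.006 m and z of lid in the frame of jar between 0.098 and 0.105 m and angle between the z axis of lid and the z axis of jar, either way round below 0.04 rad), for 0.2 s.
At the end, for the whole second after the job is handed in: Every ball is in the upright jar (0.06 rad); the lid is on, centred within 6 mm, down on the rim within 3 mm and level within 0.04 rad; the brush stands in its cup, within 20 mm of its floor, leaning less than 0.45 rad; all at rest (all of step 9 and all of step 10 and horizontal distance between brush and brush_cup below 0.025 m and z of brush in the frame of brush_cup below 0.026 m and angle between brush's own z axis and vertical below 0.45 rad and angle between jar's own z axis and vertical below 0.06 rad and linear speed of each of lid, jar below 0.02 m/s and linear speed of brush below 0.03 m/s); the robot touches nothing.
It fails at once if the jar is tipped by more than 0.35 rad (angle between jar's own z axis and vertical above 0.35 rad).
It fails at once if the lid is dropped onto the jar: let go and falling at more than 0.5 m/s just above its seat (horizontal distance between lid and jar below 0.03 m and z of lid in the frame of jar between 0.104 and 0.13 m and linear speed of lid above 0.5 m/s and contact force between the fingers and lid below 0.05 N).
It fails at once if the amber bottle is moved by more than 40 mm or knocked over (distance of reagent from where it was at the start of the episode above 0.04 m or angle between reagent's own z axis and vertical above 0.4 rad).
It fails at once if the beaker is moved by more than 40 mm or knocked over (distance of beaker from where it was at the start of the episode above 0.04 m or angle between beaker's own z axis and vertical above 0.4 rad).
It fails at once if the sample pot is moved by more than 40 mm or knocked over (distance of sample from where it was at the start of the episode above 0.04 m or angle between sample's own z axis and vertical above 0.4 rad).
Of ball1, ball2, ball3, ball4, ball5 only 3 to 5 are there at a start; the rules pass over those that are not, and their reading is None.
At some moment in a run one of ball1, ball2, ball3, ball4, ball5, jar may be knocked a few centimetres aside while the robot is not near it.
It also fails if it takes over 210 s, if anything falls off the work surface, if the arm or the gripper's body presses on something with over 40 N, if the wrist force passes 120 N, or if a joint passes its speed limit or range.

## Working session

There is one attempt and no reset: what is moved stays moved. The work goes in short steps, Python scripts to look and compute and a tool call to move; the robot and the scene stay as the last step left them, time stands still between calls to the robot, and variables do not carry over. Pictures are saved under pics/ and viewed, at most 14 in all, crops included, and the job is handed in when it is done.

Besides the shell and the picture viewer there is one more tool, called after "Call:" as a command line: name --pt "numbers of a row" for each row, then --argument value for the rest. play_rows: Moves the arm, as the interface text tells. Its arguments: {"type":"object","properties":{"translation":{"type":"array","items":{"type":"array","items":{"type":"number"}}},"yaw":{"type":"array","items":{"type":"number"}},"claw":{"type":"array","items":{"type":"number"}},"newtons":{"type":"number"}},"required":["translation","yaw","claw"]}

```bash
mkdir -p pics; ls; python3 - <<'E'
from bench import observe, cams, bot, models
import cv2
for n in("top","side"):
    im=cams.get_image(n); cv2.imwrite(f"pics/{n}0.png",im[:,:,::-1]); print(cams.camera_info(n))
print(observe())
E
```

```text
pics
{'fovy': 49.900971704932125, 'cx': 310.4808303962684, 'cy': 197.97112020132707, 'dist': array([-0.07803981,  0.        ,  0.        ,  0.        ,  0.        ]), 'xyz': array([ 514.75867858,   20.25311269, 1288.7572888 ]), 'attitude': array([ 0.01647598, -0.69797574,  0.71559313, -0.0220199 ])}
{'fovy': 56.52821398340958, 'cx': 314.62689523835746, 'cy': 201.64215668527572, 'dist': array([-0.0723109,  0.       ,  0.       ,  0.       ,  0.       ]), 'xyz': array([ 443.76142383, -551.37885967,  780.17871051]), 'attitude': array([-0.36103721,  0.92490468, -0.10917482,  0.04779466])}
{'t': 0.1, 'joint_pos': array([-1.33250215e+00,  2.07367794e-01,  1.54282794e+00,  2.69785199e-06,
        1.39352236e+00, -1.50490687e-01]), 'joint_velocities': array([-1.64439770e-04, -1.77494673e-03, -3.89386480e-03, -2.59539051e-05,
        1.31593339e-04,  2.27449415e-03]), 'joint_efforts': array([-1.11105652e-03, -3.84092903e+01, -2.92549002e+01, -2.36343340e-04,
        4.88414371e-03,  9.59690141e-06]), 'ee_pos': array([ 217.78039554, -531.36174776,  209.41520457]), 'tool_rot': array([-1.06175452e-03,  9.81164707e-01,  1.93170104e-01, -4.53140344e-05]), 'ft_force': array([-0.10066368, -0.00285961, -0.19320268]), 'moment': array([-0.00764624,  0.01823214, -0.02131983]), 'gripper_force': 0.0, 'width': 0.9995071745790166}
```

View pics/top0.png

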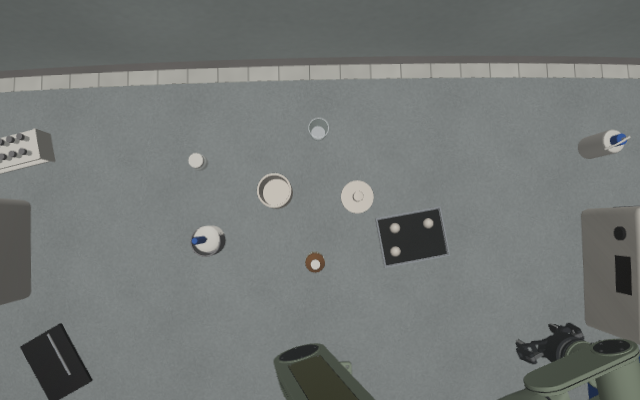

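View pics/side0.png

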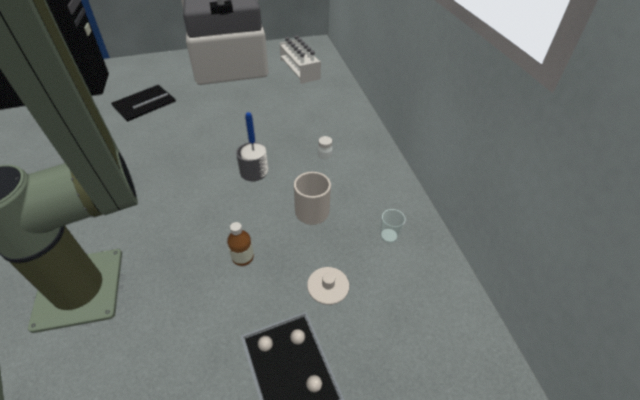

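```bash
cat > h.py <<'E'
import numpy as np, cv2
from scipy.spatial.transform import Rotation as R
from scipy.optimize import least_squares
from bench import observe, cams, bot, models
def cam(n):
    c=cams.camera_info(n); f=200/np.tan(np.radians(c['fovy']/2))
    K=np.array([[f,0,c['cx']],[0,f,c['cy']],[0,0,1.]])
    w,x,y,z=c['attitude']; return K,c['dist'],R.from_quat([x,y,z,w]).as_matrix(),np.array(c['xyz'])
def ray(n,px):
    K,d,Rm,o=cam(n); p=cv2.undistortPoints(np.array([[px]],float),K,d)[0,0]
    return o,Rm@np.array([p[0],p[1],1])
def at_z(n,px,z):
    o,v=ray(n,px); return o+v*(z-o[2])/v[2]
def proj(n,P):
    K,d,Rm,o=cam(n); P=np.atleast_2d(np.asarray(P,float))
    r=cv2.Rodrigues(Rm.T)[0]; return cv2.projectPoints(P,r,-Rm.T@o,K,d)[0][:,0]
def cyl(x,y,parts,tilt=None):
    """points on stacked circles: parts=[(z,r),...]"""
    a=np.linspace(0,2*np.pi,48,endpoint=False)
    return np.vstack([np.c_[x+r*np.cos(a),y+r*np.sin(a),np.full(48,z)] for z,r in parts])
def hullmask(n,parts_pts):
    m=np.zeros((400,640),np.uint8)
    for p in parts_pts:
        cv2.fillConvexPoly(m,cv2.convexHull((proj(n,p)*16).astype(np.int32)),1,shift=4)
    return m>0
def tcp():
    s=observe(); w,x,y,z=s['tool_rot']; return s['ee_pos'],R.from_quat([x,y,z,w]).as_matrix(),s
def togo(target):
    p,M,s=tcp(); print('t',round(s['t'],2),'tcp',p.round(1),'tool dx(cm)',(M.T@(np.array(target)-p)/10).round(2))
E
python3 - <<'E'
from h import *
for n in("top","side"):
    for q in("jar","lid","brush","brush_cup","tray","ball1_center","reagent","beaker","sample"):
        for d in models.silhouettes(n,q):
            if d['conf']<.3: continue
            ys,xs=np.where(d['mask']); print(n,q,round(d['conf'],2),np.round(d['centre'],1),xs.min(),xs.max(),ys.min(),ys.max(),len(xs), at_z(n,d['centre'],20).round(0)[:2])
E
```

```text
top jar 0.61 [275.4 193.8] 256 292 173 207 1023 [599. 113.]
top lid 0.56 [358.3 195.7] 341 373 180 212 856 [ 587. -132.]
top brush 0.85 [208.9 238.1] 192 222 226 251 577 [473. 312.]
top brush_cup 0.64 [211.4 252.3] 191 224 234 256 232 [431. 305.]
top tray 0.81 [415.7 239.2] 375 449 207 267 3103 [ 454. -299.]
top reagent 0.7 [313.3 261.5] 305 324 251 271 325 [397.   6.]
top beaker 0.8 [316.9 131.9] 308 328 119 140 347 [781. -15.]
top sample 0.48 [196.5 163. ] 188 207 153 170 276 [697. 347.]
side jar 0.96 [309.7 196.4] 293 330 172 224 1750 [608. 151.]
side lid 0.85 [326.7 284.9] 307 348 266 305 1301 [ 582. -132.]
side brush 0.64 [250.6 148.7] 241 267 113 171 585 [471. 400.]
side brush_cup 0.72 [248.3 167.7] 236 263 143 180 548 [454. 311.]
side brush_cup 0.58 [239.4 246.4] 228 253 222 266 824 [397.  23.]
side tray 0.66 [289.8 364.5] 241 342 312 399 5611 [ 464. -291.]
side ball1_center 0.51 [252.  144.8] 241 267 112 173 678 [478. 419.]
side ball1_center 0.45 [265.6 343. ] 258 272 337 350 167 [ 423. -236.]
side reagent 0.77 [238.4 246.6] 228 253 222 265 861 [395.  23.]
side beaker 0.64 [386.5 224.5] 380 404 209 242 643 [783.   5.]
side sample 0.51 [327.8 147.7] 319 331 136 158 255 [714. 349.]
```

The top view shows the jar (275,191), lid (357,197), brush and cup (208,240), and three balls at (395,228), (428,223) and (395,251). The bottle is at (315,262), the beaker at (318,128) and the sample pot at (197,161). The side view agrees: three balls on the black mat at (265,343), (297,336) and (314,383).

```bash
cat >> h.py <<'E'
from scipy.optimize import minimize
MODELS={'jar':([(0,48),(110,48)],),'lid':([(0,33),(8,39.5)],[(8,49),(15,49)],[(15,15),(45,15)]),
 'cup':([(0,43),(85,43)],),'reagent':([(0,28),(90,28)],),'ball':([(5,.1),(9,12),(20,15),(31,12),(35,.1)],)}
def masks(name,guess,imgs,z0=0,thr=40,sat=60):
    """bright-vs-bench masks near the predicted model, one per camera"""
    out={}
    for n,im in imgs.items():
        m=hullmask(n,[cyl(*guess,[(z+z0,r) for z,r in p]) for p in MODELS[name]])
        near=cv2.dilate(m.astype(np.uint8),np.ones((25,25)))>0
        g=cv2.GaussianBlur(im,(3,3),0).astype(int)
        w=(g.min(2)>thr)&near
        k,lab,st,_=cv2.connectedComponentsWithStats(w.astype(np.uint8))
        if k<2: continue
        ov=[(m&(lab==i)).sum() for i in range(1,k)]
        w=lab==1+int(np.argmax(ov))
        c=cv2.findContours(w.astype(np.uint8),cv2.RETR_EXTERNAL,cv2.CHAIN_APPROX_NONE)[0]
        f=np.zeros((400,640),np.uint8); cv2.drawContours(f,c,-1,1,-1); out[n]=f>0
    return out
def fit(name,guess,imgs,z0=0,thr=150):
    ms=masks(name,guess,imgs,z0,thr)
    def cost(p):
        s=0
        for n,m in ms.items():
            h=hullmask(n,[cyl(p[0],p[1],[(z+z0,r) for z,r in q]) for q in MODELS[name]])
            s+=1-(h&m).sum()/max(1,(h|m).sum())
        return s
    r=minimize(cost,guess,method='Nelder-Mead',options=dict(initial_simplex=np.array(guess)+[[0,0],[8,0],[0,8]],xatol=.2))
    return r.x,r.fun,{n:int(m.sum()) for n,m in ms.items()}
E
python3 - <<'E'
from h import *
I={n:cv2.imread(f'pics/{n}0.png')[:,:,::-1] for n in('top','side')}
for n,px in(('top',[(230,190),(395,228)]),('side',[(310,250),(312,215),(312,180),(265,343)])): print(n,[I[n][v,u].tolist() for u,v in px])
for nm,g in(('jar',(590,105)),('lid',(585,-132))):
    for sub in(('top',),('side',),('top','side')):
        print(nm,sub,fit(nm,g,{k:I[k] for k in sub},thr=130))
for px in((395,228),(428,223),(395,251)):
    g=at_z('top',px,20)[:2]
    for sub in(('top',),('side',)): print('ball',sub,fit('ball',g,{k:I[k] for k in sub},thr=110))
# blue handle
for n in I:
    im=I[n].astype(int); b=(im[:,:,2]-im[:,:,0]>50); b[:,400:]=0;b[:,:150]=0
    ys,xs=np.where(b); print(n,len(xs),xs.min(),xs.max(),ys.min(),ys.max(), xs.mean(),ys.mean())
big=np.hstack([cv2.resize(I['top'][190:290,160:260],(400,400),interpolation=2),cv2.resize(I['side'][100:200,200:300],(400,400),interpolation=2)])
cv2.imwrite('pics/brush.png',big[:,:,::-1])
E
```

```text
top [[128, 132, 132], [190, 185, 176]]
side [[123, 130, 127], [111, 107, 101], [112, 107, 101], [204, 195, 184]]
jar ('top',) (array([606.37109375, 113.0546875 ]), np.float64(0.08051235132662393), {'top': 1028})
jar ('side',) (array([610.45940018, 130.4291153 ]), np.float64(0.5225878416062465), {'side': 871})
jar ('top', 'side') (array([606.4571352 , 113.77778053]), np.float64(0.6174874431894547), {'top': 1028, 'side': 871})
lid ('top',) (array([ 586.07714844, -129.99658203]), np.float64(0.07456588355464755), {'top': 979})
lid ('side',) (array([ 587.41503906, -125.89208984]), np.float64(0.03779069767441856), {'side': 1368})
lid ('top', 'side') (array([ 586.2538414 , -127.22486305]), np.float64(0.1286985186067754), {'top': 979, 'side': 1368})
ball ('top',) (array([ 493.04855132, -237.22469485]), np.float64(0.3085106382978723), {'top': 65})
ball ('side',) (array([ 492.63790679, -236.35067141]), np.float64(0.30810810810810807), {'side': 128})
ball ('top',) (array([ 502.33313355, -336.4595702 ]), np.float64(0.32258064516129037), {'top': 63})
ball ('side',) (array([ 503.65069184, -336.22765187]), np.float64(0.2558139534883721), {'side': 160})
ball ('top',) (array([ 421.66360204, -234.9188242 ]), np.float64(0.3052631578947368), {'top': 66})
ball ('side',) (array([ 423.65719335, -236.46582127]), np.float64(0.28421052631578947), {'side': 136})
top 29 192 197 238 243 194.27586206896552 240.41379310344828
side 151 246 253 112 142 249.74172185430464 126.3112582781457
```

View pics/brush.png

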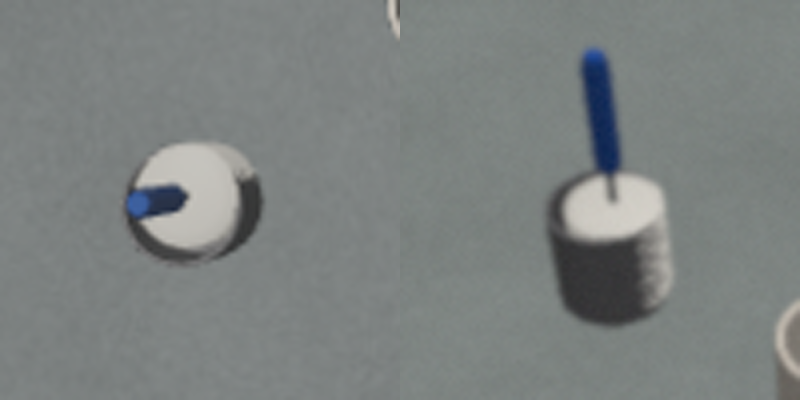

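The crop shows the brush standing nearly upright in the cup. In the top view the handle tip is at about (194.5,241) and the white bristle disc is centred at (207,239). In the side view the tip is at (248,113) and the handle foot at (252,142).

```bash
cat >> h.py <<'E'
def tri(a,b):
    (o1,v1),(o2,v2)=ray('top',a),ray('side',b)
    s=np.linalg.lstsq(np.c_[v1,-v2],o2-o1,rcond=None)[0]
    p,q=o1+v1*s[0],o2+v2*s[1]; return (p+q)/2,np.linalg.norm(p-q)
def fitmask(name,guess,ms,z0=0):
    def cost(p):
        s=0
        for n,m in ms.items():
            h=hullmask(n,[cyl(p[0],p[1],[(z+z0,r) for z,r in q]) for q in MODELS[name]])
            s+=1-(h&m).sum()/max(1,(h|m).sum())
        return s
    r=minimize(cost,guess,method='Nelder-Mead',options=dict(initial_simplex=np.array(guess)+[[0,0],[8,0],[0,8]],xatol=.2))
    return r.x.round(1),round(r.fun,3)
E
python3 - <<'E'
from h import *
print('tip',tri((194.5,241.2),(248,113))); print('foot',tri((206.7,239.3),(252,142.5)))
print('disc z91', at_z('top',(207,239.2),91))
print('tip z', [at_z('top',(194.5,241.2),z) for z in(206,216)])
cams.get_image('side')
m=[models.silhouettes('side',q)[0]['mask'] for q in('jar','brush_cup','brush')]
print('jar',fitmask('jar',(606,113),{'side':m[0]}))
print('cup',fitmask('cup',(455,305),{'side':m[1]|(m[2])}),)
I=cv2.imread('pics/side0.png')[:,:,::-1]
s=cv2.resize(I[160:235,270:350],(640,600),interpolation=2)
for p in [cyl(606,113,[(110,48)]),cyl(606,113,[(0,48)]),cyl(606,113,[(110,42)])]:
    for u,v in proj('side',p): cv2.circle(s,(int((u-270+.5)*8),int((v-160+.5)*8)),2,(255,0,0),-1)
cv2.imwrite('pics/jar.png',s[:,:,::-1])
E
```

```text
tip (array([473.82251952, 302.64666184, 218.16928736]), np.float64(3.0717887056910502))
foot (array([473.90102568, 293.59282721, 126.33424226]), np.float64(1.685733350727574))
disc z91 [472.05247027 301.13446773  91.        ]
tip z [array([471.80743858, 305.99909855, 206.        ]), array([472.2041225 , 303.36004002, 216.        ])]
jar (array([606.3, 115.3]), np.float64(0.062))
cup (array([466.9, 316.3]), np.float64(0.187))
```

View pics/jar.png

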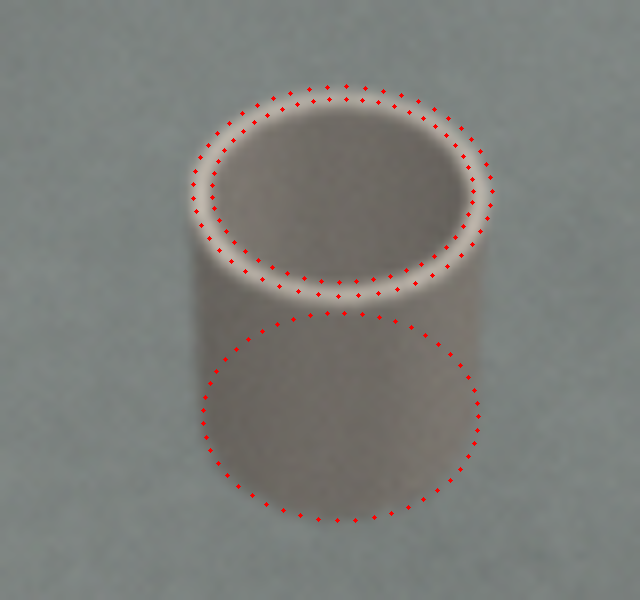

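The overlay matches the jar within about 2 mm at (606,113). I'll move over to the brush now.

Call:
play_rows --pt "3.5 -2 -1" --pt "3.5 -2 -1" --pt "3.5 -2 -1" --pt "3.5 -2 -1" --pt "3.5 -2 -1" --pt "3.5 -2 -1" --pt "3.5 -2 -1" --pt "3.5 -2 -1" --yaw '[0,0,0,0,0,0,0,0]' --claw '[8.5,8.5,8.5,8.5,8.5,8.5,8.5,8.5]' --newtons 60

```text
t: 2.0
ee_pos: [417.2, -276.5, 291.1]
tool_rot: [0.0, 0.981, 0.193, 0.0]
ft_force: [-0.4, -0.8, 0.5]
width: 0.995
gripper_force: 0.0
```

Call:
play_rows --pt "2.5 -3.5 0" --pt "2.5 -3.5 0" --pt "2.5 -3.5 0" --pt "2.5 -3.5 0" --pt "2.5 -3.5 0" --pt "2.5 -3.5 0" --pt "2.5 -3.5 0" --pt "2.5 -3.5 0" --yaw '[0,0,0,0,0,0,0,0]' --claw '[8.5,8.5,8.5,8.5,8.5,8.5,8.5,8.5]'

```text
t: 2.8
ee_pos: [495.5, 58.8, 290.8]
tool_rot: [0.0, 0.981, 0.193, 0.0]
ft_force: [0.5, -1.2, 0.2]
width: 0.991
gripper_force: 0.0
```

```bash
python3 -c "
from h import *
togo((473,300,162));print(tcp()[1].round(3),tcp()[2]['joint_pos'].round(2))"
```

```text
t 2.8 tcp [495.5  58.8 290.8] tool dx(cm) [  7.06 -23.17  12.87]
[[ 0.925  0.379  0.001]
 [ 0.379 -0.925 -0.   ]
 [ 0.001  0.    -1.   ]] [-0.06 -0.01  1.61 -0.    1.54  1.13]
```

Call:
play_rows --pt "1.2 -3.9 0" --pt "1.2 -3.9 0" --pt "1.2 -3.9 0" --pt "1.2 -3.9 0" --pt "1.2 -3.9 0" --pt "1.1 -3.7 0" --pt "0 0 0" --pt "0 0 0" --yaw '[0,0,0,0,0,0,0,0]' --claw '[8.5,8.5,8.5,8.5,8.5,8.5,8.5,8.5]'

```text
t: 3.6
ee_pos: [472.7, 299.1, 290.2]
tool_rot: [0.0, 0.981, 0.194, -0.0]
ft_force: [-1.1, 0.2, 0.4]
width: 0.997
gripper_force: 0.0
```

```bash
python3 - <<'E'
from h import *
togo((473,300,162))
I={n:cams.get_image(n) for n in('top','side')}
big=np.hstack([cv2.resize(I['top'][170:300,140:270],(400,400),interpolation=2),cv2.resize(I['side'][60:190,190:320],(400,400),interpolation=2)])
cv2.imwrite('pics/over.png',big[:,:,::-1])
E
```

```text
t 3.6 tcp [472.7 299.1 290.2] tool dx(cm) [ 0.07 -0.08 12.82]
```

View pics/over.png

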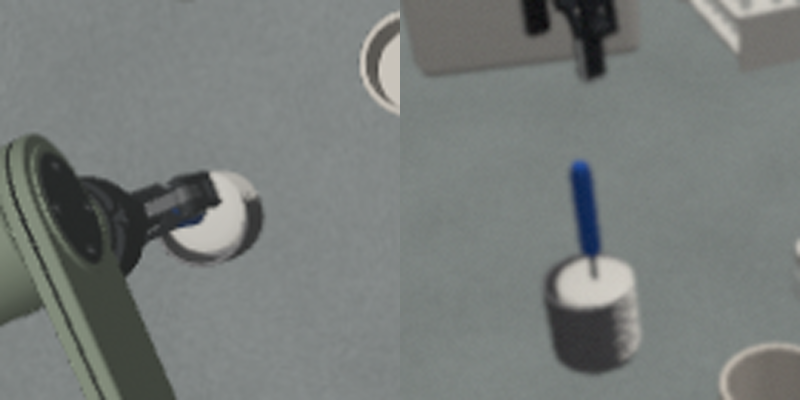

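The open fingers straddle the handle: blue shows between them in the top crop, and the gripper is above it in the side crop. I'll descend and close.

Call:
play_rows --pt "0 0 3" --pt "0 0 3" --pt "0 0 3" --pt "0 0 2.4" --pt "0 0 1.4" --pt "0 0 0" --pt "0 0 0" --pt "0 0 0" --yaw '[0,0,0,0,0,0,0,0]' --claw '[8.5,8.5,8.5,8.5,8.5,8.5,1,1]'

```text
t: 4.5
ee_pos: [474.6, 298.9, 164.5]
tool_rot: [-0.0, 0.981, 0.193, 0.002]
ft_force: [0.5, 0.7, -0.3]
width: 0.684
gripper_force: 0.0
```

Call:
play_rows --pt "0 0 0" --pt "0 0 0" --pt "0 0 0" --pt "0 0 0" --pt "0 0 0" --pt "0 0 -0.5" --pt "0 0 -1.5" --pt "0 0 -2" --yaw '[0,0,0,0,0,0,0,0]' --claw '[1,1,1,1,1,1,1,1]'

```text
t: 5.3
ee_pos: [472.0, 297.7, 201.8]
tool_rot: [0.001, 0.981, 0.193, -0.002]
ft_force: [0.3, -0.6, -1.3]
width: 0.207
gripper_force: 58.5
```

Call:
play_rows --pt "0 0 -2.5" --pt "0 0 -2.5" --pt "0 0 -2.5" --pt "0 0 -1.5" --pt "0 0 -1" --pt "0 0 0" --pt "0 0 0" --pt "0 0 0" --yaw '[0,0,0,0,0,0,0,0]' --claw '[1,1,1,1,1,1,1,1]'

```text
t: 6.1
ee_pos: [472.3, 298.2, 300.7]
tool_rot: [0.0, 0.981, 0.193, -0.002]
ft_force: [-0.1, 0.7, 0.2]
width: 0.211
gripper_force: 58.5
```

```bash
python3 - <<'E'
from h import *
togo((605.5,112.5,300))
I={n:cams.get_image(n) for n in('top','side')}
print(fit('jar',(605,112),{'top':I['top']},thr=130))
big=np.hstack([cv2.resize(I['top'][150:300,140:340],(400,300),interpolation=2),cv2.resize(I['side'][0:220,150:350],(400,440),interpolation=2)[:300*1] if 0 else cv2.resize(I['side'][0:210,150:350],(400,300),interpolation=2)])
cv2.imwrite('pics/lift.png',big[:,:,::-1])
E
```

```text
t 6.1 tcp [472.3 298.2 300.7] tool dx(cm) [ 5.29 22.23  0.05]
(array([607.109375 , 122.1484375]), np.float64(0.27315753887762007), {'top': 1474})
```

View pics/lift.png

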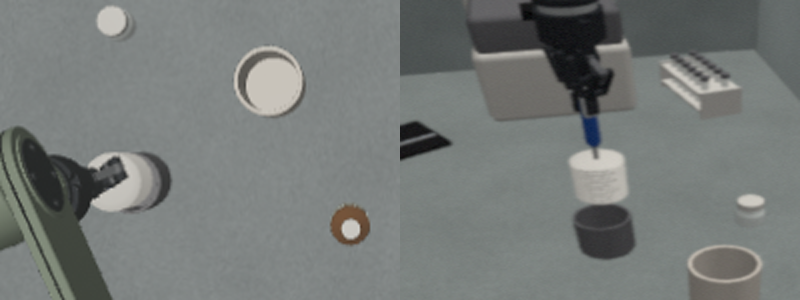

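The brush is lifted clear and hangs upright below the gripper. The empty cup's rim is centred at about side pixel (252,155).

Call:
play_rows --pt "0.5 2.2 0" --pt "0.8 3.5 0" --pt "0.9 3.8 0" --pt "0.9 3.8 0" --pt "0.9 3.8 0" --pt "0.8 3.1 0" --pt "0.5 2.0 0" --pt "0 0 0" --yaw '[0,0,0,0,0,0,0,0]' --claw '[1,1,1,1,1,1,1,1]'

```text
t: 7.0
ee_pos: [607.2, 110.9, 301.3]
tool_rot: [0.0, 0.981, 0.192, -0.001]
ft_force: [-0.7, 0.0, -1.1]
width: 0.208
gripper_force: 58.8
```

```bash
python3 - <<'E'
from h import *
togo((605.5,112.5,300))
print('cup rim',at_z('side',(252,155.4),85))
I={n:cams.get_image(n) for n in('top','side')}
m=models.silhouettes('side','brush_cup'); 
for d in m[:2]: print(d['conf'],d['centre'],fitmask('cup',(470,300),{'side':d['mask']}))
m=models.silhouettes('top','brush_cup')
for d in m[:2]: print(d['conf'],d['centre'],fitmask('cup',(470,300),{'top':d['mask']}))
a=cv2.resize(I['side'][100:200,200:300],(400,400),interpolation=2)
b=cv2.resize(I['side'][40:240,220:420],(400,400),interpolation=2)
for q in [cyl(470,300,[(85,43)]),cyl(470,300,[(0,43)])]:
    for u,v in proj('side',q): cv2.circle(a,(int((u-200+.5)*4),int((v-100+.5)*4)),1,(255,0,0),-1)
cv2.imwrite('pics/cup.png',np.hstack([a,b])[:,:,::-1])
E
```

```text
t 7.0 tcp [607.2 110.9 301.3] tool dx(cm) [-0.1  -0.21  0.13]
cup rim [469.39289069 287.58347292  85.        ]
0.7 [251.7, 162.2] (array([467.2, 313.8]), np.float64(0.063))
0.71 [201.8, 239.5] (array([466.5, 308.8]), np.float64(0.471))
```

View pics/cup.png

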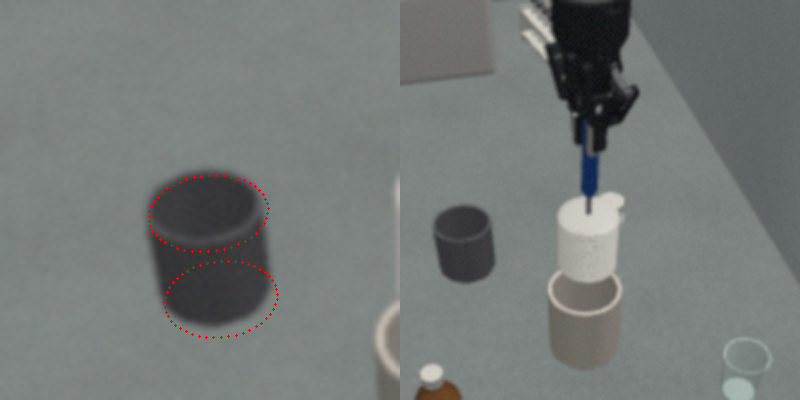

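The brush hangs centred over the jar mouth (side crop: head at (588,240), jar rim at (585,290)). First stroke down.

Call:
play_rows --pt "-0.1 -0.2 1.5" --pt "0 0 3" --pt "0 0 3" --pt "0 0 2.5" --pt "0 0 1.6" --pt "0 0 1" --pt "0 0 0.5" --pt "0 0 0" --yaw '[0,0,0,0,0,0,0,0]' --claw '[1,1,1,1,1,1,1,1]'

```text
t: 8.0
ee_pos: [604.1, 115.2, 171.0]
tool_rot: [-0.0, 0.981, 0.193, -0.0]
ft_force: [-0.2, 0.8, -1.1]
width: 0.21
gripper_force: 58.9
```

```bash
python3 - <<'E'
from h import *
togo((605.5,112.5,169)); print(observe()['ft_force'])
I={n:cams.get_image(n) for n in('top','side')}
g=I['top'].astype(int); print('bg',g[240,160],'cup?',g[243,210])
d=(g.max(2)<95); d[:,:150]=0; d[:,260:]=0; d[:200]=0; d[290:]=0
k,lab,st,c=cv2.connectedComponentsWithStats(d.astype(np.uint8)); print(st[1:],c[1:])
a=cv2.resize(I['top'][150:300,160:310],(400,400),interpolation=2)
b=cv2.resize(I['side'][60:260,220:420],(400,400),interpolation=2)
for q in [cyl(467,310,[(85,43)]),cyl(467,310,[(0,43)])]:
    for u,v in proj('top',q): cv2.circle(a,(int((u-160+.5)*2.667),int((v-150+.5)*2.667)),1,(255,0,0),-1)
cv2.imwrite('pics/down.png',np.hstack([a,b])[:,:,::-1])
E
```

```text
t 8.0 tcp [604.1 115.2 171. ] tool dx(cm) [0.02 0.3  0.2 ]
[-0.2451148   0.77289867 -1.118257  ]
bg [127 132 132] cup? [120 119 119]
[[225 200   1  29  29]
 [230 200   9  49 378]
 [210 226  12  29  97]
 [191 228  20  28 215]
 [226 232   1  25  25]
 [231 250  29  21 150]
 [227 261   5  17  36]] [[225.         214.        ]
 [233.89153439 223.28835979]
 [218.02061856 238.71134021]
 [197.70697674 242.30697674]
 [226.         244.        ]
 [243.21333333 264.01333333]
 [228.44444444 271.66666667]]
```

View pics/down.png

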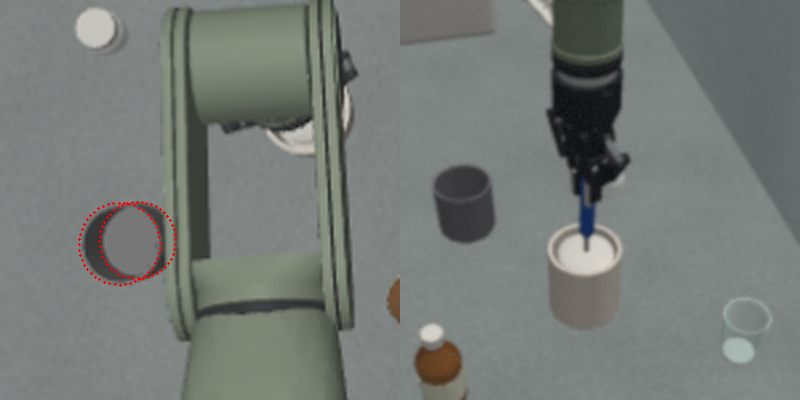

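In the top crop my cup overlay sits about 2 px too far left, so the cup is near (467,306). The side crop shows the brush deep in the jar, its bristle top about 10 mm below the rim. I'll probe for the floor gently.

Call:
play_rows --pt "0 0.2 0.2" --pt "0 0 0.2" --pt "0 0 0.1" --pt "0 0 0" --yaw '[0,0,0,0]' --claw '[1,1,1,1]'

```text
t: 8.5
ee_pos: [605.3, 112.8, 166.4]
tool_rot: [-0.0, 0.981, 0.193, -0.0]
ft_force: [-0.2, -0.0, -1.5]
width: 0.213
gripper_force: 58.9
```

Call:
play_rows --pt "0 0 0.1" --pt "0 0 0.1" --pt "0 0 0.1" --pt "0 0 0" --yaw '[0,0,0,0]' --claw '[1,1,1,1]'

```text
t: 8.9
ee_pos: [606.4, 113.2, 165.3]
tool_rot: [0.0, 0.981, 0.193, 0.001]
ft_force: [-1.3, 0.3, 5.4]
width: 0.209
gripper_force: 59.6
```

Contact with the floor at TCP z≈165, so brush end z ≈ TCP z − 157. Now the strokes.

Call:
play_rows --pt "0 0 -2.4" --pt "0 0 -2.5" --pt "0 0 -2.4" --pt "0 0 0" --pt "0 0 2.3" --pt "0 0 2.5" --pt "0 0 2.2" --pt "0 0 0" --yaw '[0,0,0,0,0,0,0,0]' --claw '[1,1,1,1,1,1,1,1]'

```text
t: 9.7
ee_pos: [604.2, 113.2, 164.1]
tool_rot: [-0.0, 0.981, 0.193, -0.001]
ft_force: [0.4, 0.5, -0.7]
width: 0.211
gripper_force: 61.9
```

Call:
play_rows --pt "0 0 0" --pt "0 0 -2.4" --pt "0 0 -2.5" --pt "0 0 -2.1" --pt "0 0 0" --pt "0 0 0" --yaw '[0,0,0,0,0,0]' --claw '[1,1,1,1,1,1]'

```text
t: 10.3
ee_pos: [605.1, 112.8, 235.7]
tool_rot: [0.0, 0.981, 0.193, -0.0]
ft_force: [0.4, -0.7, -1.4]
width: 0.212
gripper_force: 61.9
```

Call:
play_rows --pt "0 0 2.3" --pt "0 0 2.5" --pt "0 0 2.2" --pt "0 0 0" --pt "0 0 0" --yaw '[0,0,0,0,0]' --claw '[1,1,1,1,1]'

```text
t: 10.8
ee_pos: [603.6, 112.8, 163.7]
tool_rot: [-0.0, 0.981, 0.193, -0.002]
ft_force: [-0.0, 0.6, -0.8]
width: 0.209
gripper_force: 64.6
```

Call:
play_rows --pt "0 0 -2.4" --pt "0 0 -2.5" --pt "0 0 -2.1" --pt "0 0 0" --pt "0 0 0" --yaw '[0,0,0,0,0]' --claw '[1,1,1,1,1]'

```text
t: 11.3
ee_pos: [605.0, 112.8, 235.5]
tool_rot: [-0.0, 0.981, 0.193, -0.0]
ft_force: [-0.1, 0.5, -0.7]
width: 0.21
gripper_force: 64.6
```

```bash
python3 - <<'E'
from h import *
togo((605.5,112.5,169)); print(observe()['ft_force'])
I={n:cams.get_image(n) for n in('top','side')}
b=cv2.resize(I['side'][60:260,220:420],(600,600),interpolation=2)
for q in [cyl(605.5,112.5,[(110,48)]),cyl(605.5,112.5,[(0,48)])]:
    for u,v in proj('side',q): cv2.circle(b,(int((u-220+.5)*3),int((v-60+.5)*3)),1,(255,0,0),-1)
cv2.imwrite('pics/up3.png',b[:,:,::-1])
E
```

```text
t 11.3 tcp [605.  112.8 235.5] tool dx(cm) [0.04 0.05 6.65]
[-0.13787326  0.51194158 -0.67610784]
```

View pics/up3.png

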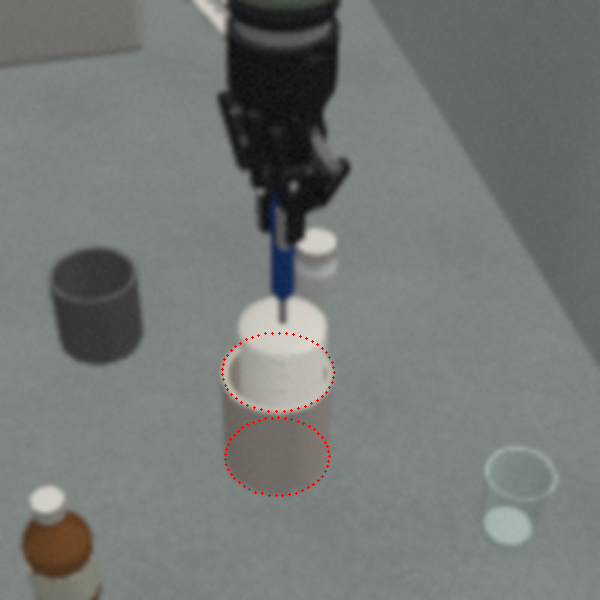

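Three strokes are done. The head is more than half out of the mouth at (283,350), and the jar still matches its overlay. Fourth stroke, then out.

Call:
play_rows --pt "0 0 2.3" --pt "0 0 2.5" --pt "0 0 2.2" --pt "0 0 0" --pt "0 0 0" --yaw '[0,0,0,0,0]' --claw '[1,1,1,1,1]'

```text
t: 11.9
ee_pos: [604.1, 112.8, 164.6]
tool_rot: [-0.0, 0.981, 0.193, -0.002]
ft_force: [0.2, 0.1, -0.8]
width: 0.208
gripper_force: 67.2
```

Call:
play_rows --pt "0 0 -2.4" --pt "0 0 -2.5" --pt "0 0 -2.1" --pt "0 0 0" --pt "0 0 -2" --pt "0 0 -2.5" --pt "0 0 -2" --pt "0 0 0" --yaw '[0,0,0,0,0,0,0,0]' --claw '[1,1,1,1,1,1,1,1]'

```text
t: 12.7
ee_pos: [606.9, 112.9, 304.2]
tool_rot: [0.0, 0.981, 0.193, 0.003]
ft_force: [0.1, -0.3, -0.6]
width: 0.21
gripper_force: 67.2
```

```bash
python3 -c "
from h import *
togo((468,305,300))"
```

```text
t 12.7 tcp [606.9 112.9 304.2] tool dx(cm) [ -5.58 -23.04   0.34]
```

Call:
play_rows --pt "-0.5 -2 0" --pt "-0.8 -3.5 0" --pt "-1 -4 0" --pt "-1 -4 0" --pt "-0.9 -4 0" --pt "-0.8 -3.5 0" --pt "-0.5 -2 0" --pt "0 0 0" --yaw '[0,0,0,0,0,0,0,0]' --claw '[1,1,1,1,1,1,1,1]'

```text
t: 13.5
ee_pos: [463.4, 307.3, 299.0]
tool_rot: [-0.0, 0.981, 0.196, -0.002]
ft_force: [-0.6, -0.0, -1.3]
width: 0.21
gripper_force: 67.2
```

Call:
play_rows --pt "0 0 2" --pt "0 0 3" --pt "0 0 3" --pt "0 0 2.5" --pt "0 0 1.5" --pt "0 0 1" --pt "0 0 0.5" --pt "0 0 0" --yaw '[0,0,0,0,0,0,0,0]' --claw '[1,1,1,1,1,1,1,1]'

```text
t: 14.3
ee_pos: [467.4, 304.8, 166.4]
tool_rot: [0.0, 0.981, 0.193, -0.0]
ft_force: [0.5, 0.0, -0.9]
width: 0.211
gripper_force: 67.2
```

```bash
python3 - <<'E'
from h import *
togo((468,305,162)); print(observe()['ft_force'])
I={n:cams.get_image(n) for n in('top','side')}
b=cv2.resize(I['side'][60:210,170:320],(400,400),interpolation=2)
a=cv2.resize(I['top'][170:300,140:270],(400,400),interpolation=2)
cv2.imwrite('pics/back.png',np.hstack([a,b])[:,:,::-1])
E
```

```text
t 14.3 tcp [467.4 304.8 166.4] tool dx(cm) [0.06 0.   0.44]
[ 0.47953678  0.0343637  -0.92132841]
```

View pics/back.png

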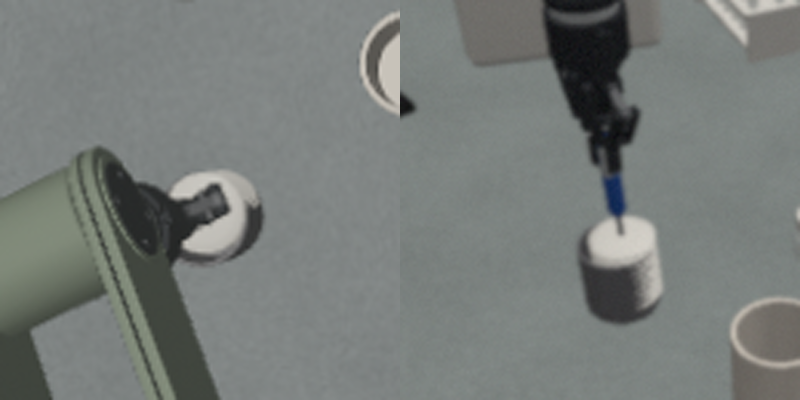

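The brush is in the cup in both crops. I'll lower the last 4 mm, let go and rise.

Call:
play_rows --pt "0 0 0.2" --pt "0 0 0.2" --pt "0 0 0" --pt "0 0 0" --pt "0 0 0" --pt "0 0 0" --pt "0 0 0" --pt "0 0 0" --yaw '[0,0,0,0,0,0,0,0]' --claw '[1,1,1,3,5,8.5,8.5,8.5]'

```text
t: 15.2
ee_pos: [467.4, 304.9, 162.6]
tool_rot: [-0.0, 0.981, 0.193, 0.0]
ft_force: [-0.6, -0.2, -0.5]
width: 0.988
gripper_force: 0.0
```

Call:
play_rows --pt "0 0 -1" --pt "0 0 -2" --pt "0 0 -3" --pt "0 0 -3" --pt "0 0 -3" --pt "0 0 -2" --pt "2.3 4 0" --pt "2.3 4 0" --yaw '[0,0,0,0,0,0,0,0]' --claw '[8.5,8.5,8.5,8.5,8.5,8.5,8.5,8.5]'

```text
t: 16.0
ee_pos: [541.1, 248.9, 305.5]
tool_rot: [-0.0, 0.981, 0.195, 0.002]
ft_force: [0.5, 0.5, 0.5]
width: 0.996
gripper_force: 0.0
```

```bash
python3 -c "
from h import *
I={n:cams.get_image(n) for n in('side',)}
cv2.imwrite('pics/after.png',cv2.resize(I['side'],(640,400))[:,:,::-1])
g=I['side'].astype(int);b=(g[:,:,2]-g[:,:,0]>50);b[:,:220]=0;b[:,280:]=0;b[:90]=0
ys,xs=np.where(b);print(xs.min(),xs.max(),ys.min(),ys.max(),len(xs))
for q in('ball1_center','jar'):
  for d in models.silhouettes('side',q): print(q,round(d['conf'],2),np.round(d['centre'],1),at_z('side',d['centre'],20).round(0))
for px in((395,228),(428,223),(395,251)):
    g=at_z('top',px,20)[:2]; print(fit('ball',g,{'side':I['side']},thr=110))
togo((492,-236,150))"
```

```text
247 254 112 141 145
ball1_center 0.61 [267.2 344.4] [ 426. -240.   20.]
jar 0.78 [313.5 199. ] [616. 139.  20.]
(array([ 492.63790679, -236.35067141]), np.float64(0.30810810810810807), {'side': 128})
(array([ 503.65069184, -336.22765187]), np.float64(0.26046511627906976), {'side': 159})
(array([ 421.96969335, -233.05957127]), np.float64(0.30208333333333337), {'side': 134})
t 16.15 tcp [541.8 246.5 302.8] tool dx(cm) [-22.74  42.85  15.28]
```

The brush stands in its cup (blue pixels same as at the start), and the balls are unchanged. Next, the balls.

Call:
play_rows --pt "-2.2 4.2 0" --pt "-2.2 4.2 0" --pt "-2.2 4.2 0" --pt "-2.2 4.2 0" --pt "-2.2 4.2 0" --pt "-2.2 4.2 0" --pt "-2.2 4.2 0" --pt "-2.2 4.2 0" --yaw '[0,0,0,0,0,0,0,0]' --claw '[8.5,8.5,8.5,4.8,4.8,4.8,4.8,4.8]' --newtons 40

```text
t: 16.95
ee_pos: [504.0, -129.8, 303.2]
tool_rot: [-0.0, 0.981, 0.194, 0.001]
ft_force: [0.3, -0.3, 0.5]
width: 0.561
gripper_force: 0.0
```

Call:
play_rows --pt "-2 4 2" --pt "-1.8 3 3.5" --pt "-1.2 2.2 4" --pt "0 0 4" --pt "0 0 4.5" --pt "0 0 4.5" --pt "0 0 0" --pt "0 0 0" --yaw '[0,0,0,0,0,0,0,0]' --claw '[4.8,4.8,4.8,4.8,4.8,4.8,4.8,4.8]'

```text
t: 17.75
ee_pos: [493.2, -232.4, 77.8]
tool_rot: [-0.001, 0.981, 0.194, -0.0]
ft_force: [0.1, -0.4, 1.1]
width: 0.561
gripper_force: 0.0
```

```bash
python3 - <<'E'
from h import *
togo((493,-236.5,8)); print(observe()['width']*85)
I={n:cams.get_image(n) for n in('top','side')}
a=cv2.resize(I['top'][180:280,350:450],(400,400),interpolation=2)
b=cv2.resize(I['side'][270:400,220:350],(400,400),interpolation=2)
cv2.imwrite('pics/ballA.png',np.hstack([a,b])[:,:,::-1])
print(fit('jar',(605,112),{'top':I['top']},thr=130))
for px in((395,228),(428,223),(395,251)):
    g=at_z('top',px,20)[:2]
    for n in I:print(n,fit('ball',g,{n:I[n]},thr=75))
E
```

```text
t 17.75 tcp [ 493.2 -232.4   77.8] tool dx(cm) [-0.17  0.38  6.98]
47.69931618613756
(array([606.45411682, 113.73834991]), np.float64(0.07699358386801103), {'top': 1028})
top (array([ 493.13009429, -234.19832766]), np.float64(0.7659574468085106), {'top': 22})
side (array([ 490.71700835, -236.77059328]), np.float64(0.1089108910891089), {'side': 192})
top (array([ 508.1886023, -337.6861327]), np.float64(0.9134948096885813), {'top': 1156})
side (array([ 502.19607387, -336.46248749]), np.float64(0.03181818181818186), {'side': 214})
top (array([ 431.18844335, -256.40332127]), np.float64(0.8021739130434783), {'top': 454})
side (array([ 421.76141183, -235.01138735]), np.float64(0.031088082901554404), {'side': 187})
```

View pics/ballA.png

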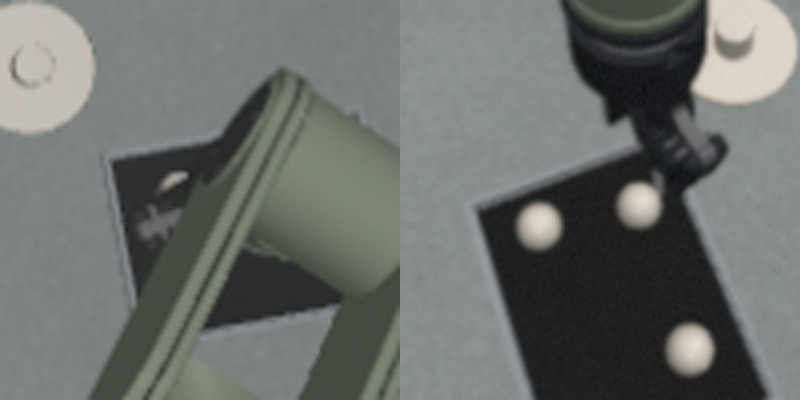

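The side crop shows ball A at (638,205) beside the fingertips, with the tray wall well clear of it. The tighter side fits give A (492.6,-236.5), B (502,-336.5) and C (422,-235). Descending on A.

Call:
play_rows --pt "-0.2 0.4 2" --pt "0 0 2.5" --pt "0 0 1.6" --pt "0 0 0.8" --pt "0 0 0" --pt "0 0 0" --pt "0 0 0" --pt "0 0 0" --yaw '[0,0,0,0,0,0,0,0]' --claw '[4.8,4.8,4.8,4.8,4.8,2,2,2]'

```text
t: 18.65
ee_pos: [494.6, -238.6, 10.8]
tool_rot: [0.001, 0.981, 0.193, 0.001]
ft_force: [-0.9, 1.5, 6.7]
width: 0.236
gripper_force: 3.1
```

Call:
play_rows --pt "0 0 0" --pt "0 0 0" --pt "0 0 -2" --pt "0 0 -3" --pt "0 0 -4" --pt "0 0 -4" --pt "0 0 -3" --pt "0 0 0" --yaw '[0,0,0,0,0,0,0,0]' --claw '[2,2,2,2,2,2,2,2]'

```text
t: 19.45
ee_pos: [496.9, -240.5, 175.7]
tool_rot: [0.005, 0.981, 0.193, 0.005]
ft_force: [0.8, -1.0, -0.5]
width: 0.235
gripper_force: 0.0
```

```bash
python3 -c "
from h import *
togo((605.5,112.5,190)); print(observe()['width'])"
```

```text
t 19.45 tcp [ 496.9 -240.5  175.7] tool dx(cm) [ 23.45 -28.53  -1.58]
0.2347832989761223
```

The grip closed to 20 mm, so it missed. I'll look again.

```bash
python3 - <<'E'
from h import *
I={n:cams.get_image(n) for n in('top','side')}
a=cv2.resize(I['top'][180:280,350:450],(400,400),interpolation=2)
b=cv2.resize(I['side'][270:400,220:350],(400,400),interpolation=2)
cv2.imwrite('pics/ballA2.png',np.hstack([a,b])[:,:,::-1])
for g in((492,-236),(502,-336),(422,-235)): print(fit('ball',g,{'side':I['side']},thr=75))
E
```

```text
(array([ 490.5188446 , -237.54166412]), np.float64(0.03141361256544506), {'side': 188})
(array([ 502.1060791 , -336.43041992]), np.float64(0.0358744394618834), {'side': 219})
(array([ 422., -235.]), np.float64(0.030927835051546393), {'side': 189})
```

View pics/ballA2.png

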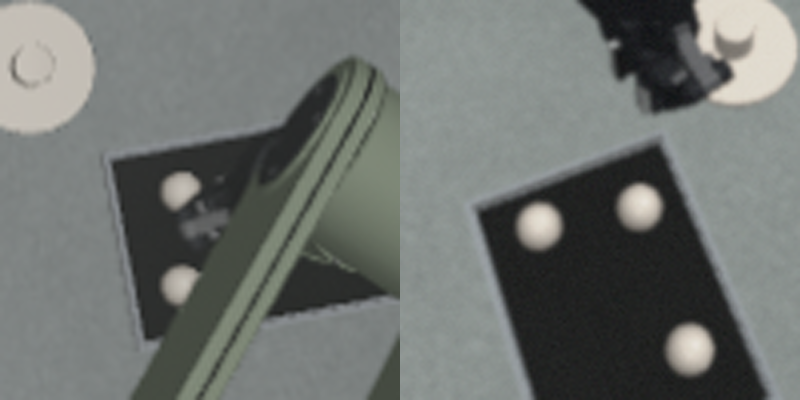

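Ball A is still at (490.5,-237.5), (638,205) in the side crop. The fingers closed too high on it and slid off, so I'll go lower.

Call:
play_rows --pt "0 0 3" --pt "0 0 4" --pt "0 0 2.5" --pt "0 0 0" --pt "0 0 0" --yaw '[0,0,0,0,0]' --claw '[4.8,4.8,4.8,4.8,4.8]'

```text
t: 20.05
ee_pos: [492.0, -237.2, 72.3]
tool_rot: [-0.001, 0.981, 0.193, -0.001]
ft_force: [0.7, -0.2, -0.1]
width: 0.563
gripper_force: 0.0
```

```bash
python3 -c "
from h import *
togo((490.5,-237.5,5)); print(observe()['width'])"
```

```text
t 20.05 tcp [ 492.  -237.2   72.3] tool dx(cm) [-0.14 -0.01  6.73]
0.5632996451027807
```

Call:
play_rows --pt "-0.1 0 2" --pt "0 0 2.5" --pt "0 0 1.2" --pt "0 0 0.5" --pt "0 0 0.3" --pt "0 0 0.1" --pt "0 0 0" --pt "0 0 0" --yaw '[0,0,0,0,0,0,0,0]' --claw '[4.8,4.8,4.8,4.8,4.8,4.8,4.8,4.8]'

```text
t: 20.85
ee_pos: [492.7, -238.7, 8.3]
tool_rot: [0.001, 0.981, 0.193, 0.001]
ft_force: [0.1, -0.2, -0.2]
width: 0.559
gripper_force: 0.0
```

Call:
play_rows --pt "0 0 0" --pt "0 0 0" --pt "0 0 0" --pt "0 0 0" --yaw '[0,0,0,0]' --claw '[3.5,2.2,2.2,2.2]'

```text
t: 21.25
ee_pos: [492.4, -238.0, 8.4]
tool_rot: [-0.0, 0.981, 0.193, 0.0]
ft_force: [-0.7, 2.7, 5.8]
width: 0.257
gripper_force: 2.6
```

```bash
python3 - <<'E'
from h import *
I={n:cams.get_image(n) for n in('top','side')}
b=cv2.resize(I['side'][300:380,260:340],(560,560),interpolation=2)
p,M,s=tcp(); 
for q,c in((p,(255,0,0)),(p-19*M[:,2],(0,255,0)),(p+11*M[:,1],(0,0,255)),(p-11*M[:,1],(0,0,255)),(np.array([490.5,-237.5,20]),(255,255,0))):
    u,v=proj('side',q)[0]; cv2.circle(b,(int((u-260+.5)*7),int((v-300+.5)*7)),4,c,-1)
cv2.imwrite('pics/ballA3.png',b[:,:,::-1])
E
```

```text
(no output)
```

View pics/ballA3.png

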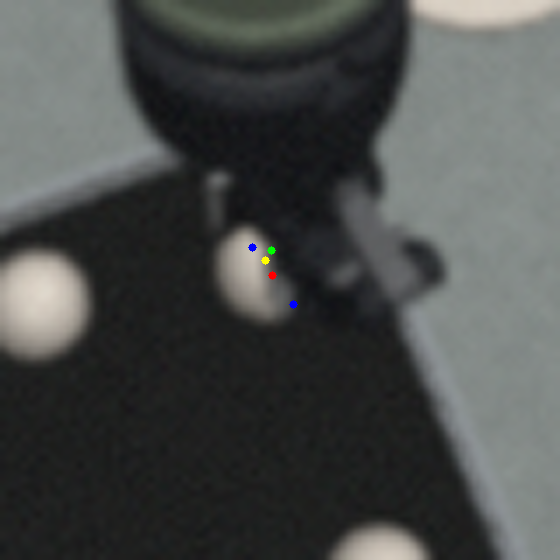

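```bash
python3 - <<'E'
from h import *
print('top TCP ballA',proj('top',[[493.2,-232.4,77.8],[493.2,-232.4,97]]),'saw finger 388.7,235.5')
print('top TCP ballA2',proj('top',[[496.9,-240.5,175.7]]),'saw 401,235.5')
print('side ballA2',proj('side',[[496.9,-240.5,175.7]]))
print('side over',proj('side',[[472.7,299.1,290.2]]))
I={n:cv2.imread(f'pics/{n}.png') for n in('ballA2','over')}
print(tcp()[1].round(3))
E
```

```text
top TCP ballA [[397.00708712 226.74826906]
 [398.43973275 226.83188083]] saw finger 388.7,235.5
top TCP ballA2 [[407.858195   225.69284799]] saw 401,235.5
side ballA2 [[299.05351413 302.20300764]]
side over [[243.75867516  89.571765  ]]
[[ 0.925  0.379  0.   ]
 [ 0.379 -0.925  0.   ]
 [ 0.001 -0.    -1.   ]]
```

My views and the reported TCP don't agree about where the fingers are. I'll raise the arm and locate the fingers by differencing open and shut pictures.

Call:
play_rows --pt "0 0 0" --pt "0 0 0" --pt "0 0 -2" --pt "0 0 -3" --pt "0 0 -4" --pt "0 0 0" --pt "0 0 0" --yaw '[0,0,0,0,0,0,0]' --claw '[5,5,8,8,8,8,8]'

```text
t: 22.05
ee_pos: [492.8, -238.9, 98.6]
tool_rot: [0.001, 0.981, 0.193, 0.001]
ft_force: [-0.5, 0.8, -0.7]
width: 0.942
gripper_force: 0.0
```

```bash
python3 - <<'E'
from h import *
I={n:cams.get_image(n) for n in('top','side')}
np.savez('open.npz',p=tcp()[0],**I)
for g in((492,-236),(502,-336),(422,-235)): print(fit('ball',g,{'side':I['side']},thr=75))
print(tcp()[0])
E
```

```text
(array([ 490.81114197, -238.68362427]), np.float64(0.10837438423645318), {'side': 197})
(array([ 501.93424988, -336.41445923]), np.float64(0.0273972602739726), {'side': 215})
(array([ 421.9960022 , -235.07121277]), np.float64(0.031088082901554404), {'side': 188})
[ 490.93813308 -237.58994235   96.10468398]
```

Call:
play_rows --pt "0 0 0" --pt "0 0 0" --pt "0 0 0" --pt "0 0 0" --pt "0 0 0" --pt "0 0 0" --pt "0 0 0" --pt "0 0 0" --yaw '[0,0,0,0,0,0,0,0]' --claw '[0,0,0,0,0,0,0,0]'

```text
t: 22.95
ee_pos: [492.1, -238.3, 97.6]
tool_rot: [0.0, 0.981, 0.193, 0.0]
ft_force: [-0.1, -0.3, 0.1]
width: 0.001
gripper_force: 0.0
```

```bash
python3 - <<'E'
from h import *
A=np.load('open.npz'); I={n:cams.get_image(n) for n in('top','side')}
p,M,s=tcp(); print(p,A['p'],s['width'])
out=[]
for n,(u0,v0) in(('top',(360,180)),('side',(250,270))):
    d=np.abs(I[n].astype(int)-A[n]).max(2); 
    o=[]
    for im in (A[n],I[n]):
        c=cv2.resize(im[v0:v0+80,u0:u0+80],(400,300) if 0 else (390,390),interpolation=2); k=390/80
        for q,col in((p,(255,0,0)),(p-60*M[:,2],(255,0,255)),(p+42*M[:,1],(0,0,255)),(p-42*M[:,1],(0,0,255)),(p+11*M[:,0],(0,255,0)),(p-11*M[:,0],(0,255,0))):
            u,v=proj(n,q)[0]; cv2.circle(c,(int((u-u0+.5)*k),int((v-v0+.5)*k)),3,col,-1)
        o.append(cv2.resize(c,(300,300)))
    out.append(np.vstack(o))
cv2.imwrite('pics/fing.png',np.hstack(out)[:,:,::-1])
E
```

```text
[ 492.06763204 -238.28435583   97.5543372 ] [ 490.93813308 -237.58994235   96.10468398] 0.0038996251268351638
```

View pics/fing.png

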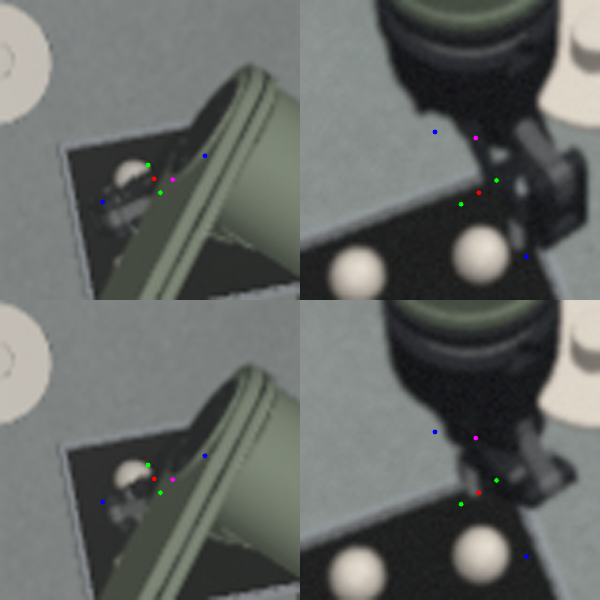

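The views show the fingers off the marked TCP, but the dark mat confuses the outline. I'll move the shut gripper over plain bench and measure its silhouette numerically.

Call:
play_rows --pt "0 0 -3" --pt "1.7 -3.8 -2" --pt "1.7 -3.8 0" --pt "1.7 -3.8 0" --pt "1.7 -3.8 0" --pt "1.7 -3.8 0" --pt "0 0 0" --pt "0 0 0" --yaw '[0,0,0,0,0,0,0,0]' --claw '[0,0,0,0,0,0,0,0]'

```text
t: 23.85
ee_pos: [498.7, -29.6, 147.6]
tool_rot: [0.0, 0.981, 0.194, 0.0]
ft_force: [0.0, -0.0, 0.2]
width: 0.003
gripper_force: 0.0
```

```bash
python3 - <<'E'
from h import *
I={n:cams.get_image(n) for n in('top','side')}
p,M,s=tcp(); print(p.round(1))
for n in I:
    g=I[n].astype(int).max(2); d=g<90
    u,v=proj(n,p)[0]; print(n,'TCP px',u,v)
    for k,q in(('+x11',p+11*M[:,0]),('-x11',p-11*M[:,0]),('+y15',p+15*M[:,1]),('-y15',p-15*M[:,1]),('up60',p-60*M[:,2])): print(k,proj(n,q)[0].round(1))
    u,v=int(u),int(v)
    for r in range(v-14,v+16,1): print(r,''.join('#' if g[r,c]<60 else '+' if g[r,c]<100 else '.' for c in range(u-28,u+29)))
E
```

```text
[498.9 -31.1 147.6]
top TCP px 326.9155644257394 226.9428783412042
+x11 [325.2 223.1]
-x11 [328.6 230.7]
+y15 [332.1 224.7]
-y15 [321.7 229.2]
up60 [328.  227.3]
212 .........+....++...#+....................................
213 ..............#....+.....................................
214 ..............#....+.....................................
215 ........+.....+....+.....................................
216 ........+....++....+.....................................
217 .............+...........................................
218 .............+...........................................
219 .......+.....#....+......................................
220 .......+.....+....+......................................
221 .......+....++...++......................................
222 ............+....++......................................
223 ............+....+.......................................
224 ............#....+.......................................
225 ......+.....+...++.......................................
226 ...........++...++.......................................
227 ....
[... 2226 characters left out ...]
..................
228 .........................................................
229 .........................................................
230 .........................................................
231 .........................................................
232 .........................................................
233 .........................................................
234 .........................................................
235 .........................................................
236 .........................................................
237 .........................................................
238 .........................................................
```

The side silhouette puts the tip at about (280.5,219), against an expected TCP of (280.2,223) plus finger thickness. Horizontally that agrees, but the fingertips sit about 20 mm above the reported TCP, which also explains closing on a 22 mm chord. I'll go about 20 mm lower, feeling for the tray floor.

Call:
play_rows --pt "-1.7 3.8 0" --pt "-1.7 3.8 0" --pt "-1.7 3.8 0" --pt "-1.7 3.8 0" --pt "-1.8 3.7 3" --pt "0 0 4" --pt "0 0 3" --pt "0 0 0" --yaw '[0,0,0,0,0,0,0,0]' --claw '[4.8,4.8,4.8,4.8,4.8,4.8,4.8,4.8]'

```text
t: 24.75
ee_pos: [485.9, -236.4, 43.0]
tool_rot: [-0.004, 0.982, 0.191, -0.004]
ft_force: [0.0, 1.5, -1.2]
width: 0.563
gripper_force: 0.0
```

```bash
python3 -c "
from h import *
togo((491,-238.5,5)); I=cams.get_image('side'); print(fit('ball',(491,-238),{'side':I},thr=75))"
```

```text
t 24.75 tcp [ 485.9 -236.4   43. ] tool dx(cm) [0.42 0.43 3.8 ]
(array([ 491., -238.]), np.float64(0.39572192513368987), {'side': 114})
```

Call:
play_rows --pt "0 0.2 2" --pt "0 0 1.5" --pt "0 0 1" --pt "0 0 0.5" --pt "0 0 0.2" --pt "0 0 0" --yaw '[0,0,0,0,0,0]' --claw '[4.8,4.8,4.8,4.8,4.8,4.8]'

```text
t: 25.4
ee_pos: [491.8, -238.8, -3.7]
tool_rot: [0.0, 0.981, 0.193, 0.0]
ft_force: [0.7, 0.2, 0.0]
width: 0.564
gripper_force: 0.0
```

Call:
play_rows --pt "0 0 0.2" --pt "0 0 0.2" --pt "0 0 0.2" --pt "0 0 0" --yaw '[0,0,0,0]' --claw '[4.8,4.8,4.8,4.8]'

```text
t: 25.8
ee_pos: [491.3, -238.7, -10.2]
tool_rot: [-0.0, 0.981, 0.193, -0.0]
ft_force: [0.2, -0.2, -0.6]
width: 0.561
gripper_force: 0.0
```

TCP z is −10 mm with no contact, which confirms the offset. Closing.

Call:
play_rows --pt "0 0 0" --pt "0 0 0" --pt "0 0 0" --pt "0 0 0" --pt "0 0 0" --yaw '[0,0,0,0,0]' --claw '[2.2,2.2,2.2,2.2,2.2]'

```text
t: 26.3
ee_pos: [491.6, -238.9, -9.8]
tool_rot: [0.0, 0.981, 0.193, 0.0]
ft_force: [-1.1, -0.1, 1.4]
width: 0.319
gripper_force: 39.3
```

Call:
play_rows --pt "0 0 -1" --pt "0 0 -2" --pt "0 0 -4" --pt "0 0 -4" --pt "0 0 -4" --pt "0 0 -4" --pt "0 0 0" --pt "0 0 0" --yaw '[0,0,0,0,0,0,0,0]' --claw '[2.2,2.2,2.2,2.2,2.2,2.2,2.2,2.2]'

```text
t: 27.1
ee_pos: [492.1, -239.2, 181.7]
tool_rot: [0.001, 0.981, 0.193, 0.001]
ft_force: [0.4, -0.1, -0.8]
width: 0.324
gripper_force: 39.5
```

```bash
python3 -c "
from h import *
I={n:cams.get_image(n) for n in('side','top')}; print(fit('jar',(605,112),{'top':I['top']},thr=130))
m=models.silhouettes('side','jar')[0]; print(m['conf'],fitmask('jar',(605,112),{'side':m['mask']}))
togo((605.5,112.5,178))"
```

```text
(array([606.27294922, 113.74389648]), np.float64(0.07769652650822667), {'top': 1032})
0.77 (array([630.3, 117.9]), np.float64(0.795))
t 27.25 tcp [ 490.1 -237.9  177.9] tool dx(cm) [ 23.96 -28.05   0.04]
```

The ball is gripped (0.32). Carrying it to the jar.

Call:
play_rows --pt "2 -2.3 0" --pt "3.2 -3.8 0" --pt "3.3 -3.9 0" --pt "3.3 -3.9 0" --pt "3.3 -3.9 0" --pt "3.3 -3.9 0" --pt "3.2 -3.8 0" --pt "2.3 -2.5 0" --yaw '[0,0,0,0,0,0,0,0]' --claw '[2.2,2.2,2.2,2.2,2.2,2.2,2.2,2.2]'

```text
t: 28.05
ee_pos: [604.1, 110.1, 177.5]
tool_rot: [-0.001, 0.981, 0.194, -0.002]
ft_force: [0.3, -0.1, -1.3]
width: 0.322
gripper_force: 39.6
```

Call:
play_rows --pt "0 0 0" --pt "0 0 0" --yaw '[0,0]' --claw '[2.2,2.2]'

```text
t: 28.25
ee_pos: [603.9, 107.3, 177.6]
tool_rot: [-0.0, 0.981, 0.194, -0.002]
ft_force: [-0.1, 0.5, -0.8]
width: 0.316
gripper_force: 39.6
```

```bash
python3 -c "
from h import *
togo((606,113,40)); print(observe()['width'])"
```

```text
t 28.25 tcp [603.9 107.3 177.6] tool dx(cm) [ 0.48 -0.43 13.76]
0.3161819646215578
```

Call:
play_rows --pt "0.3 -0.4 2" --pt "0 0 3" --pt "0 0 3" --pt "0 0 2.5" --pt "0 0 1.5" --pt "0 0 0.5" --pt "0 0 0" --pt "0 0 0" --yaw '[0,0,0,0,0,0,0,0]' --claw '[2.2,2.2,2.2,2.2,2.2,2.2,2.2,2.2]'

```text
t: 29.05
ee_pos: [607.7, 111.2, 56.5]
tool_rot: [0.0, 0.981, 0.193, 0.001]
ft_force: [-0.0, 0.3, -0.7]
width: 0.322
gripper_force: 39.6
```

Call:
play_rows --pt "0 0 0" --pt "0 0 0" --pt "0 0 0" --pt "0 0 0" --pt "0 0 -3" --pt "0 0 -4" --pt "0 0 -4" --pt "0 0 -3" --yaw '[0,0,0,0,0,0,0,0]' --claw '[4.2,4.2,4.2,4.2,4.2,4.2,4.2,4.2]'

```text
t: 29.85
ee_pos: [607.4, 111.7, 198.2]
tool_rot: [0.0, 0.981, 0.193, 0.002]
ft_force: [-0.1, -0.7, -0.2]
width: 0.493
gripper_force: 0.0
```

```bash
python3 -c "
from h import *
I={n:cams.get_image(n) for n in('side','top')}
for g in((491,-238),(502,-336.5),(422,-235)):
  try: print(fit('ball',g,{'side':I['side']},thr=75))
  except Exception as e: print(e)
togo((502,-336.5,178))"
```

```text
(array([ 491., -238.]), np.float64(1.0), {'side': 84})
(array([ 501.95896852, -336.45338368]), np.float64(0.03703703703703709), {'side': 208})
(array([ 421.90704346, -234.91537476]), np.float64(0.05208333333333337), {'side': 182})
t 29.95 tcp [610.6 111.9 202. ] tool dx(cm) [-27.08  37.36   2.24]
```

Ball A is gone from the tray. Next, ball B.

Call:
play_rows --pt "-2.7 3.7 0" --pt "-2.7 3.8 0" --pt "-2.7 3.8 0" --pt "-2.7 3.8 0" --pt "-2.7 3.8 0" --pt "-2.7 3.8 0" --pt "-2.7 3.8 0" --pt "-2.7 3.8 0" --yaw '[0,0,0,0,0,0,0,0]' --claw '[4.8,4.8,4.8,4.8,4.8,4.8,4.8,4.8]'

```text
t: 30.75
ee_pos: [520.2, -252.0, 194.0]
tool_rot: [-0.001, 0.981, 0.193, -0.0]
ft_force: [0.5, -0.5, -0.3]
width: 0.567
gripper_force: 0.0
```

Call:
play_rows --pt "-2.7 3.7 2" --pt "-2.7 3.4 3" --pt "0 0 4" --pt "0 0 4" --pt "0 0 2" --pt "0 0 0" --pt "0 0 0" --yaw '[0,0,0,0,0,0,0]' --claw '[4.8,4.8,4.8,4.8,4.8,4.8,4.8]'

```text
t: 31.45
ee_pos: [498.8, -334.4, 46.1]
tool_rot: [-0.0, 0.981, 0.193, -0.0]
ft_force: [0.8, -0.1, -0.1]
width: 0.562
gripper_force: 0.0
```

```bash
python3 -c "
from h import *
togo((502,-336.5,-10))"
```

```text
t 31.45 tcp [ 498.8 -334.4   46.1] tool dx(cm) [0.22 0.33 5.61]
```

Call:
play_rows --pt "0.2 0.3 2" --pt "0 0 2" --pt "0 0 1" --pt "0 0 0.5" --pt "0 0 0" --pt "0 0 0" --pt "0 0 0" --pt "0 0 0" --yaw '[0,0,0,0,0,0,0,0]' --claw '[4.8,4.8,4.8,4.8,4.8,2.2,2.2,2.2]'

```text
t: 32.25
ee_pos: [502.9, -337.4, -7.0]
tool_rot: [0.001, 0.981, 0.193, 0.001]
ft_force: [-0.7, 0.9, 3.5]
width: 0.321
gripper_force: 39.2
```

Call:
play_rows --pt "0 0 0" --pt "0 0 0" --pt "0 0 -2" --pt "0 0 -4" --pt "0 0 -4" --pt "0 0 -4" --pt "0 0 -4" --pt "0 0 0" --yaw '[0,0,0,0,0,0,0,0]' --claw '[2.2,2.2,2.2,2.2,2.2,2.2,2.2,2.2]'

```text
t: 33.05
ee_pos: [505.6, -339.9, 179.1]
tool_rot: [0.006, 0.981, 0.193, 0.004]
ft_force: [0.8, -1.3, 0.2]
width: 0.322
gripper_force: 39.6
```

```bash
python3 -c "
from h import *
I={n:cams.get_image(n) for n in('side','top')}; print(fit('jar',(605,112),{'top':I['top']},thr=130))
print(fit('ball',(422,-235),{'side':I['side']},thr=75)[:2])
togo((606,113,178))"
```

```text
(array([608.5015564 , 117.79908752]), np.float64(0.23460410557184752), {'top': 1333})
(array([ 422.33270264, -234.96670532]), np.float64(0.03535353535353536))
t 33.15 tcp [ 502.4 -337.1  172.5] tool dx(cm) [ 26.65 -37.72  -0.6 ]
```

```bash
python3 -c "
from h import *
I={n:cams.get_image(n) for n in('side','top')}
for t in(130,140,150,160): print(t,fit('jar',(606,113),{'top':I['top']},thr=t))
for n in I:
  for m in models.silhouettes(n,'jar')[:2]: print(n,m['conf'],m['centre'],fitmask('jar',(606,113),{n:m['mask']}))
"
```

```text
130 (array([607.52099609, 117.59545898]), np.float64(0.23868613138686134), {'top': 1331})
140 (array([604.80273438, 112.92480469]), np.float64(0.0912476722532588), {'top': 979})
150 (array([603.76904297, 110.85131836]), np.float64(0.11665098777046101), {'top': 939})
160 (array([603.77246094, 110.95263672]), np.float64(0.3804143126177024), {'top': 658})
top 0.68 [273.4, 192.1] (array([603.6, 110. ]), np.float64(0.108))
top 0.54 [206.8, 252.7] (array([606., 113.]), np.float64(1.0))
```

The jar hasn't moved (605,113); the larger mask was a threshold leak.

Call:
play_rows --pt "2 -2.6 -0.6" --pt "2.7 -3.9 0" --pt "2.8 -4 0" --pt "2.8 -4 0" --pt "2.8 -4 0" --pt "2.8 -4 0" --pt "2.8 -4 0" --pt "2.8 -4 0" --yaw '[0,0,0,0,0,0,0,0]' --claw '[2.2,2.2,2.2,2.2,2.2,2.2,2.2,2.2]'

```text
t: 34.15
ee_pos: [584.4, 29.1, 175.7]
tool_rot: [-0.0, 0.981, 0.193, -0.002]
ft_force: [0.2, 0.4, -0.9]
width: 0.318
gripper_force: 39.7
```

Call:
play_rows --pt "2.8 -4 0" --pt "2.2 -3.2 0" --pt "0 0 0" --pt "0 0 0" --yaw '[0,0,0,0]' --claw '[2.2,2.2,2.2,2.2]'

```text
t: 34.55
ee_pos: [603.2, 113.4, 175.6]
tool_rot: [0.0, 0.981, 0.194, -0.002]
ft_force: [-0.8, -0.5, -1.4]
width: 0.316
gripper_force: 39.7
```

```bash
python3 -c "
from h import *
togo((605.5,113,50)); print(observe()['width'])"
```

```text
t 34.55 tcp [603.2 113.4 175.6] tool dx(cm) [ 0.24  0.14 12.56]
0.3164378515327702
```

Call:
play_rows --pt "0.2 0 2" --pt "0 0 3" --pt "0 0 3" --pt "0 0 2.5" --pt "0 0 1.5" --pt "0 0 0.3" --pt "0 0 0" --pt "0 0 0" --yaw '[0,0,0,0,0,0,0,0]' --claw '[2.2,2.2,2.2,2.2,2.2,2.2,2.2,2.2]'

```text
t: 35.35
ee_pos: [607.6, 113.1, 56.2]
tool_rot: [0.0, 0.981, 0.193, 0.001]
ft_force: [0.6, 0.2, -0.4]
width: 0.323
gripper_force: 39.7
```

Call:
play_rows --pt "0 0 0" --pt "0 0 0" --pt "0 0 0" --pt "0 0 0" --pt "0 0 -3" --pt "0 0 -4" --pt "0 0 -4" --pt "0 0 -3" --yaw '[0,0,0,0,0,0,0,0]' --claw '[4.2,4.2,4.2,4.2,4.2,4.2,4.2,4.2]'

```text
t: 36.15
ee_pos: [607.1, 113.5, 197.8]
tool_rot: [0.0, 0.981, 0.193, 0.002]
ft_force: [0.5, -0.8, 0.1]
width: 0.491
gripper_force: 0.0
```

```bash
python3 -c "
from h import *
I={n:cams.get_image(n) for n in('side','top')}
for g in((502,-336.5),(422,-235)): print(fit('ball',g,{'side':I['side']},thr=75))
togo((422.3,-235.5,178))"
```

```text
(array([ 502. , -336.5]), np.float64(1.0), {'side': 114})
(array([ 421.90704346, -234.91537476]), np.float64(0.05208333333333337), {'side': 182})
t 36.25 tcp [610.2 113.7 201.6] tool dx(cm) [-30.66  25.18   2.1 ]
```

Call:
play_rows --pt "-3.4 2.8 0" --pt "-3.4 2.8 0" --pt "-3.4 2.8 0" --pt "-3.4 2.8 0" --pt "-3.4 2.8 0" --pt "-3.4 2.8 0" --pt "-3.4 2.8 0" --pt "-3.4 2.8 0" --yaw '[0,0,0,0,0,0,0,0]' --claw '[4.8,4.8,4.8,4.8,4.8,4.8,4.8,4.8]'

```text
t: 37.05
ee_pos: [437.8, -197.9, 193.7]
tool_rot: [-0.0, 0.981, 0.193, -0.0]
ft_force: [0.9, -0.3, 0.1]
width: 0.563
gripper_force: 0.0
```

Call:
play_rows --pt "-3.2 2.8 2" --pt "0 0 4" --pt "0 0 4" --pt "0 0 3" --pt "0 0 2" --pt "0 0 0" --pt "0 0 0" --yaw '[0,0,0,0,0,0,0]' --claw '[4.8,4.8,4.8,4.8,4.8,4.8,4.8]'

```text
t: 37.75
ee_pos: [420.0, -234.7, 44.2]
tool_rot: [-0.001, 0.981, 0.193, -0.0]
ft_force: [0.5, 0.1, -0.2]
width: 0.567
gripper_force: 0.0
```

```bash
python3 -c "
from h import *
togo((422,-235.5,-10))"
```

```text
t 37.75 tcp [ 420.  -234.7   44.2] tool dx(cm) [0.16 0.16 5.42]
```

Call:
play_rows --pt "0.1 0.1 2" --pt "0 0 2" --pt "0 0 0.9" --pt "0 0 0.4" --pt "0 0 0" --pt "0 0 0" --pt "0 0 0" --pt "0 0 0" --yaw '[0,0,0,0,0,0,0,0]' --claw '[4.8,4.8,4.8,4.8,4.8,2.2,2.2,2.2]'

```text
t: 38.55
ee_pos: [422.6, -236.2, -7.3]
tool_rot: [0.001, 0.981, 0.193, 0.001]
ft_force: [-0.3, 0.6, 4.4]
width: 0.323
gripper_force: 39.2
```

Call:
play_rows --pt "0 0 0" --pt "0 0 0" --pt "0 0 -2" --pt "0 0 -4" --pt "0 0 -4" --pt "0 0 -4" --pt "0 0 -4" --pt "0 0 0" --yaw '[0,0,0,0,0,0,0,0]' --claw '[2.2,2.2,2.2,2.2,2.2,2.2,2.2,2.2]'

```text
t: 39.35
ee_pos: [425.5, -238.7, 178.2]
tool_rot: [0.005, 0.981, 0.193, 0.004]
ft_force: [-0.4, 0.0, -1.0]
width: 0.318
gripper_force: 39.7
```

```bash
python3 -c "
from h import *
I={n:cams.get_image(n) for n in('top',)}
for t in(140,150): print(fit('jar',(606,113),{'top':I['top']},thr=t))
togo((605.5,113,178))"
```

```text
(array([603.63667488, 110.98069859]), np.float64(0.0892857142857143), {'top': 972})
(array([603.58856201, 110.00204468]), np.float64(0.11742424242424243), {'top': 932})
t 39.4 tcp [ 423.7 -237.3  175. ] tool dx(cm) [ 30.1  -25.52  -0.37]
```

Call:
play_rows --pt "2.2 -1.8 -0.6" --pt "3.5 -3 0" --pt "3.6 -3 0" --pt "3.6 -3 0" --pt "3.6 -3 0" --pt "3.6 -3 0" --pt "3.6 -3 0" --pt "3.6 -3 0" --yaw '[0,0,0,0,0,0,0,0]' --claw '[2.2,2.2,2.2,2.2,2.2,2.2,2.2,2.2]'

```text
t: 40.2
ee_pos: [586.9, 80.7, 174.8]
tool_rot: [-0.0, 0.981, 0.193, -0.002]
ft_force: [-0.0, -0.8, -0.3]
width: 0.322
gripper_force: 39.7
```

Call:
play_rows --pt "3.0 -2.6 0" --pt "0 0 0" --pt "0 0 0" --pt "0 0 0" --yaw '[0,0,0,0]' --claw '[2.2,2.2,2.2,2.2]'

```text
t: 40.6
ee_pos: [604.4, 113.4, 175.8]
tool_rot: [-0.0, 0.981, 0.193, -0.002]
ft_force: [0.4, -0.0, -1.2]
width: 0.317
gripper_force: 39.7
```

```bash
python3 -c "
from h import *
togo((605.5,113,50)); print(observe()['width'])"
```

```text
t 40.6 tcp [604.4 113.4 175.8] tool dx(cm) [ 0.13  0.09 12.57]
0.31726624816508375
```

Call:
play_rows --pt "0.1 0 2" --pt "0 0 3" --pt "0 0 3" --pt "0 0 2.5" --pt "0 0 1.5" --pt "0 0 0.3" --pt "0 0 0" --pt "0 0 0" --yaw '[0,0,0,0,0,0,0,0]' --claw '[2.2,2.2,2.2,2.2,2.2,2.2,2.2,2.2]'

```text
t: 41.4
ee_pos: [608.2, 114.4, 56.3]
tool_rot: [0.0, 0.981, 0.193, 0.002]
ft_force: [0.2, -0.1, -0.6]
width: 0.318
gripper_force: 39.7
```

Call:
play_rows --pt "0 0 0" --pt "0 0 0" --pt "0 0 0" --pt "0 0 0" --pt "0 0 -3" --pt "0 0 -4" --pt "0 0 -4" --pt "0 0 -3" --yaw '[0,0,0,0,0,0,0,0]' --claw '[4.2,4.2,4.2,4.2,4.2,4.2,4.2,4.2]'

```text
t: 42.2
ee_pos: [607.7, 114.8, 197.7]
tool_rot: [0.0, 0.981, 0.193, 0.002]
ft_force: [0.1, 0.4, 0.0]
width: 0.489
gripper_force: 0.0
```

Call:
play_rows --pt "-2 3.8 0" --pt "-2 4 0" --pt "-2 4 0" --pt "-2 4 0" --pt "-2 4 0" --pt "-1 1.6 0" --pt "0 0 0" --pt "0 0 0" --yaw '[0,0,0,0,0,0,0,0]' --claw '[6,6,6,6,6,6,6,6]' --newtons 60

```text
t: 43.0
ee_pos: [585.9, -125.0, 194.5]
tool_rot: [-0.0, 0.981, 0.193, 0.0]
ft_force: [-0.2, 0.3, -0.1]
width: 0.699
gripper_force: 0.0
```

```bash
python3 - <<'E'
from h import *
I={n:cams.get_image(n) for n in('side','top')}
for t in(140,150): print(fit('jar',(606,113),{'top':I['top']},thr=t))
print('lid side',[fit('lid',(586,-127),{'side':I['side']},thr=t) for t in(130,150)])
# inside-jar check: bright balls vs before; residual bright blobs on tray
for g in((491,-238),(502,-336.5),(422,-235)): print(fit('ball',g,{'side':I['side']},thr=75)[1:])
print('seg balls',[(round(d['conf'],2),np.round(d['centre'])) for n in I for d in models.silhouettes(n,'ball1_center')])
# circular-bright blobs within jar mouth in top view
c=proj('top',[606,113,38])[0]; print(c)
u,v=map(int,c); g=I['top'].max(2)
for r in range(v-16,v+17,2): print(' '.join('%3d'%g[r,x] for x in range(u-16,u+17,2)))
togo((586.2,-127,0))
E
```

```text
(array([603.63183212, 111.536726  ]), np.float64(0.08834586466165417), {'top': 970})
(array([603.79150391, 111.23364258]), np.float64(0.12429378531073443), {'top': 930})
lid side [(array([ 595.67559814, -159.01733398]), np.float64(0.6335051546391752), {'side': 3880}), (array([ 586.34887695, -126.92810059]), np.float64(0.02775693923480871), {'side': 1297})]
(np.float64(1.0), {'side': 91})
(np.float64(1.0), {'side': 118})
(np.float64(1.0), {'side': 287})
seg balls []
[274.83556498 190.90664125]
132 133 135 132 151 174 188 189 188 190 189 169 123 130 131 131 132
136 132 133 174 182 135 107  98 100 101 114 161 195 159 130 129 130
134 135 181 167  92  94  96  97 110 114 114  99 103 178 172 131 129
133 171 154  90  92  92 122 171 198 198 198 192 173 117 182 148 130
141 185  91  89  98 178 182 170 179 197 197 198 198 197 138 194 130
185 108  89  90 166 190 196 181 150 198 197 198 198 198 198 190 119
194  91  89 144 160 186 189 175 142 197 188 184 191 198 197 185 188
189  88  88 196 145 162 165 152 124 169 185 185 167 181 197 198 193
183  88  88 197 198 157 129 152 197 176 193 194 175 135 198 197 193
193  90  79 187 178 181 165 183 198 168 188 182 166 122 198 197 193
193  97  91 170 191 193 179 143 198 154 158 158 137 180 198 197 184
188 104  96 166 188 188 174 137 197 197 178 174 181 198 197 182 118
147 187 105 133 165 167 151 136 198 198 198 198 198 198 182 192  89
133 177 164 100 159 147 172 198 198 198 198 198 198 197 195 118  94
133 132 179 170 139 198 198 198 198 198 197 198 186 191 143  89 126
135 137 134 168 189 174 186 198 197 198 198 187 194 129  91 124 131
135 134 131 134 144 171 190 194 192 195 181 157  91 104 124 132 129
t 43.2 tcp [ 586.2 -123.6  194.6] tool dx(cm) [-0.13  0.32 19.46]
```

The top view's brightness grid shows three balls in the jar and the tray is empty. The lid is at (586.3,-127). Descending on the knob.

Call:
play_rows --pt "-0.1 0.3 4" --pt "0 0 4.5" --pt "0 0 4" --pt "0 0 3" --pt "0 0 2" --pt "0 0 1" --pt "0 0 0.3" --pt "0 0 0" --yaw '[0,0,0,0,0,0,0,0]' --claw '[6,6,6,6,6,6,6,6]'

```text
t: 44.0
ee_pos: [586.9, -127.9, 7.2]
tool_rot: [0.0, 0.981, 0.194, 0.0]
ft_force: [0.6, -0.9, 0.1]
width: 0.705
gripper_force: 0.0
```

Call:
play_rows --pt "0 0 0" --pt "0 0 0" --pt "0 0 0" --pt "0 0 0" --pt "0 0 0" --yaw '[0,0,0,0,0]' --claw '[2.2,2.2,2.2,2.2,2.2]'

```text
t: 44.5
ee_pos: [587.5, -128.1, 8.6]
tool_rot: [0.0, 0.981, 0.193, 0.001]
ft_force: [-2.2, 1.9, 6.2]
width: 0.325
gripper_force: 59.0
```

The knob is gripped (0.325) at TCP z≈8. Lifting.

Call:
play_rows --pt "0 0 -0.5" --pt "0 0 -1.5" --pt "0 0 -3" --pt "0 0 -4" --pt "0 0 -4" --pt "0 0 -3" --pt "0 0 0" --pt "0 0 0" --yaw '[0,0,0,0,0,0,0,0]' --claw '[2.2,2.2,2.2,2.2,2.2,2.2,2.2,2.2]'

```text
t: 45.3
ee_pos: [586.3, -128.4, 167.3]
tool_rot: [0.0, 0.981, 0.193, 0.001]
ft_force: [-0.1, -0.3, -3.8]
width: 0.322
gripper_force: 59.6
```

```bash
python3 - <<'E'
from h import *
I={n:cams.get_image(n) for n in('side','top')}
p,M,s=tcp()
for t in(140,150): print('jar',fit('jar',(606,113),{'top':I['top']},thr=t))
for z in (p[2]-8,): print('lid side',z,fit('lid',tuple(p[:2]),{'side':I['side']},z0=z,thr=140))
for n in I:
  for m in models.silhouettes(n,'jar')[:1]: print(n,m['conf'],fitmask('jar',(606,113),{n:m['mask']}))
togo((605.5,112.5,160)); print(s['width'])
E
```

```text
jar (array([603.63183212, 111.536726  ]), np.float64(0.08834586466165417), {'top': 970})
jar (array([603.58856201, 110.00204468]), np.float64(0.11837121212121215), {'top': 931})
lid side 156.2591275956806 (array([ 586.16818443, -127.03842385]), np.float64(0.3153846153846154), {'side': 1189})
side 0.67 (array([603.3, 114.2]), np.float64(0.482))
top 0.56 (array([603.6, 109.8]), np.float64(0.385))
t 45.5 tcp [ 584.4 -127.6  163.8] tool dx(cm) [ 11.05 -21.42   0.41]
0.32474306277281945
```

Call:
play_rows --pt "0.8 -1.5 0" --pt "1.5 -3 0" --pt "1.9 -3.7 0" --pt "2 -3.9 0" --pt "2 -3.9 0" --pt "1.6 -3.3 0" --pt "1.1 -2.1 0" --pt "0 0 0" --yaw '[0,0,0,0,0,0,0,0]' --claw '[2.2,2.2,2.2,2.2,2.2,2.2,2.2,2.2]'

```text
t: 46.3
ee_pos: [604.9, 115.9, 165.3]
tool_rot: [-0.001, 0.981, 0.196, -0.001]
ft_force: [-0.5, -1.2, -2.7]
width: 0.318
gripper_force: 59.7
```

Call:
play_rows --pt "0 0 0" --pt "0 0 0" --pt "0 0 0" --yaw '[0,0,0]' --claw '[2.2,2.2,2.2]'

```text
t: 46.6
ee_pos: [605.9, 110.2, 166.3]
tool_rot: [0.0, 0.981, 0.192, -0.0]
ft_force: [-0.4, -0.9, -2.1]
width: 0.323
gripper_force: 59.7
```

```bash
python3 - <<'E'
from h import *
p,M,s=tcp(); print(s['width'],s['ft_force'])
I={n:cams.get_image(n) for n in('side',)}
g=I['side'].max(2)
for nm,P in(('lid disc',cyl(p[0],p[1],[(p[2]-8+8,49),(p[2]-8+15,49)])),('jar rim',cyl(605.8,113,[(110,48)])),('jar foot',cyl(605.8,113,[(0,48)]))):
    q=proj('side',P); print(nm,q.min(0).round(1),q.max(0).round(1))
# measured horizontal extents of bright pixels per row (columns)
for r in range(118,228,5):
    row=g[r,270:350].astype(int); print(r,''.join('#' if x>165 else '+' if x>140 else '.' if x>118 else ' ' for x in row))
togo((605.8,113,160))
E
```

```text
0.3232033052840683 [-0.3564796  -0.91133264 -2.1307617 ]
lid disc [292.6 152.4] [332.7 181.3]
jar rim [293.6 170.4] [330.9 196.5]
jar foot [294.9 198.7] [329.3 224.6]
118 .......................                                       ..................
123 ........................                                   .....................
128 ..........................                                 .....................
133 ...........................                                .....................
138 ............................                               ..+..................
143 .................................                                  .............
148 ...................................                              ...............
153 ...................................                           ..................
158 ...........................+########.+#####+         +####++....................
163 .......................+#############+               #########++................
168 .......................+##############+..     .+###############+...............
[... 300 characters left out ...]
                  .##+...................
193 ........................   .+###+....              .+###+.......................
198 ........................             ..........    .............................
203 ........................                            ............................
208 .........................                           ............................
213 .........................                           ............................
218 ...........................                        .............................
223 ...................................             . ..............................
t 46.65 tcp [605.9 110.1 166.4] tool dx(cm) [ 0.1  -0.27  0.64]
```

Call:
play_rows --pt "0 -0.1 1" --pt "0 0 1.5" --pt "0 0 1.2" --pt "0 0 0.4" --pt "0 0 0" --pt "0 0 0" --yaw '[0,0,0,0,0,0]' --claw '[2.2,2.2,2.2,2.2,2.2,2.2]'

```text
t: 47.25
ee_pos: [605.8, 112.1, 125.5]
tool_rot: [0.0, 0.981, 0.193, 0.0]
ft_force: [0.5, 0.6, -2.5]
width: 0.321
gripper_force: 59.7
```

```bash
python3 -c "
from h import *
togo((605.8,113,110)); print(observe()['ft_force'])"
```

```text
t 47.25 tcp [605.8 112.1 125.5] tool dx(cm) [ 0.03 -0.08  1.55]
[ 0.51578414  0.61506281 -2.53116881]
```

Call:
play_rows --pt "0 0 0.3" --pt "0 0 0.3" --pt "0 0 0.2" --pt "0 0 0.2" --pt "0 0 0.2" --pt "0 0 0" --yaw '[0,0,0,0,0,0]' --claw '[2.2,2.2,2.2,2.2,2.2,2.2]'

```text
t: 47.85
ee_pos: [605.3, 112.1, 113.2]
tool_rot: [-0.0, 0.981, 0.193, -0.0]
ft_force: [-0.2, -0.1, -3.5]
width: 0.322
gripper_force: 59.7
```

Call:
play_rows --pt "0 0 0.1" --pt "0 0 0.1" --pt "0 0 0.1" --pt "0 0 0" --yaw '[0,0,0,0]' --claw '[2.2,2.2,2.2,2.2]'

```text
t: 48.25
ee_pos: [605.7, 112.1, 110.7]
tool_rot: [0.0, 0.981, 0.193, 0.0]
ft_force: [-0.5, -0.0, -2.2]
width: 0.325
gripper_force: 59.9
```

Call:
play_rows --pt "0 0 0.1" --pt "0 0 0.1" --pt "0 0 0" --yaw '[0,0,0]' --claw '[2.2,2.2,2.2]'

```text
t: 48.55
ee_pos: [605.8, 112.1, 110.6]
tool_rot: [0.0, 0.981, 0.193, 0.0]
ft_force: [-4.5, 0.1, 6.8]
width: 0.324
gripper_force: 60.7
```

Call:
play_rows --pt "0 0 0.1" --pt "0 0 0.1" --pt "0 0 0" --yaw '[0,0,0]' --claw '[2.2,2.2,2.2]'

```text
t: 48.85
ee_pos: [606.2, 112.1, 110.6]
tool_rot: [0.0, 0.981, 0.193, 0.001]
ft_force: [-7.6, -0.9, 14.4]
width: 0.324
gripper_force: 61.4
```

Firm contact at TCP z 110.6, the expected seat height. I'll relax the push, open slowly and rise.

Call:
play_rows --pt "0 0 -0.1" --pt "0 0 -0.1" --pt "0 0 0" --pt "0 0 0" --pt "0 0 0" --pt "0 0 0" --yaw '[0,0,0,0,0,0]' --claw '[2.2,2.2,2.9,3.3,4.5,6]'

```text
t: 49.45
ee_pos: [605.8, 112.1, 108.3]
tool_rot: [-0.0, 0.981, 0.193, 0.0]
ft_force: [0.4, -0.4, -0.5]
width: 0.682
gripper_force: 0.0
```

Call:
play_rows --pt "0 0 0" --pt "0 0 0" --pt "0 0 -2" --pt "0 0 -3" --pt "0 0 -4" --pt "-1 -2 -4" --pt "-2.5 4 0" --pt "-2.5 4 0" --yaw '[0,0,0,0,0,0,0,0]' --claw '[6,6,6,6,6,6,6,6]'

```text
t: 50.25
ee_pos: [573.9, 34.6, 241.2]
tool_rot: [0.001, 0.981, 0.196, 0.003]
ft_force: [-0.1, -0.5, -1.7]
width: 0.702
gripper_force: 0.0
```

Call:
play_rows --pt "-2.5 4 0" --pt "-2.5 4 0" --pt "-2.5 4 0" --pt "-2.5 4 0" --pt "0 0 0" --pt "0 0 0" --yaw '[0,0,0,0,0,0]' --claw '[6,6,6,6,6,6]'

```text
t: 50.85
ee_pos: [540.7, -153.1, 238.4]
tool_rot: [-0.0, 0.981, 0.192, 0.0]
ft_force: [-0.6, -0.2, -0.5]
width: 0.701
gripper_force: 0.0
```

```bash
python3 - <<'E'
from h import *
print(observe()['t'],tcp()[0].round(0))
I={n:cams.get_image(n) for n in('side','top')}
for n in I:
  for z in(98,102,106,110):
    print(n,z,[ (x[0].round(1),round(x[1],3)) for x in[fit('lid',(606,113),{n:I[n]},z0=z,thr=145)]])
g=I['side'].max(2)
for nm,P in(('lid disc',cyl(605.8,113,[(110,49),(117,49)])),('knob top',cyl(605.8,113,[(147,15)])),('jar foot',cyl(605.8,113,[(0,48)]))):
    q=proj('side',P); print(nm,q.min(0).round(1),q.max(0).round(1))
for r in range(152,228,3):
    row=g[r,270:350].astype(int); print(r,''.join('#' if x>165 else '+' if x>140 else '.' if x>118 else ' ' for x in row))
b=I['side'].astype(int);b=(b[:,:,2]-b[:,:,0]>50);b[:,:220]=0;b[:,280:]=0;b[:90]=0
ys,xs=np.where(b);print('blue',xs.min(),xs.max(),ys.min(),ys.max(),len(xs))
E
```

```text
50.85 [ 541. -153.  238.]
side 98 [(array([606., 113.]), np.float64(0.0))]
side 102 [(array([606., 113.]), np.float64(0.0))]
side 106 [(array([606., 113.]), np.float64(0.0))]
side 110 [(array([606., 113.]), np.float64(0.0))]
top 98 [(array([605.8, 110.1]), np.float64(0.036))]
top 102 [(array([605.8, 109.6]), np.float64(0.04))]
top 106 [(array([604.5, 109.5]), np.float64(0.048))]
top 110 [(array([604.8, 109.3]), np.float64(0.05))]
lid disc [293.1 168.2] [331.4 196.8]
knob top [306.3 168.4] [318.3 176.6]
jar foot [294.9 198.7] [329.3 224.6]
152 ++.++++++++++++...                                                    .+++++++++
155 .++++++++++++++++.                                                    .+++++++++
158 ++.++++++++++++++.                                                     .++++++++
161 ..+..+.++.+++++++.                                                    .+++++++++
164 +++++++++++++++++.                                                    .+++++++++
167 +..++++++++++++..                                                     .+++++++++
170 +++++++++++++.                           
[... 979 characters left out ...]
++++++++++++.++++++++++..  ..                                    ..+++++++++++.+
209 ++++++++++++++++++++++++.                                           ...    .++++
212 ++++++++++++.+++++++++++.                                                    .++
215 +++++++++..+++++++++++++..                                                   .++
218 ++++++++++++++++++...++++..             .                                   ..++
221 +++++++++++++.+++.+++++++++..     ........             ..                   .+++
224 +++++++++++++++++++++.++++++.+++++............                             ..+++
227 ++++++++++++++++++++++++++++++++.++++++.+..+....                          ..++.+
blue 246 254 112 141 158
```

The arm blocks the side view, so I'll move it aside.

Call:
play_rows --pt "-3 2.5 0" --pt "-3 2.5 0" --pt "-3 2.5 0" --pt "-3 2.5 0" --pt "-2 3 0" --pt "-2 3 0" --pt "0 0 0" --pt "0 0 0" --yaw '[0,0,0,0,0,0,0,0]' --claw '[6,6,6,6,6,6,6,6]'

```text
t: 51.75
ee_pos: [454.2, -359.8, 238.3]
tool_rot: [-0.001, 0.981, 0.194, 0.0]
ft_force: [-0.7, 0.4, -0.0]
width: 0.698
gripper_force: 0.0
```

```bash
python3 - <<'E'
from h import *
print(observe()['t'],tcp()[0].round(0))
I={n:cams.get_image(n) for n in('side','top')}
for z in(94,98,102,106,110):
  for T in((145,) ): print('side',z,[(x[0].round(1),round(x[1],3)) for x in[fit('lid',(606,112),{'side':I['side']},z0=z,thr=T)]])
for m in models.silhouettes('side','jar')[:1]: print('jar',m['conf'],fitmask('jar',(606,112),{'side':m['mask']}))
for m in models.silhouettes('side','lid')[:2]: print('lid',m['conf'],[ (z,fitmask('lid',(606,112),{'side':m['mask']},z0=z)) for z in(98,102,106,110)])
g=I['side'].max(2)
for nm,P in(('lid disc',cyl(605.8,112,[(110,49),(117,49)])),('knob',cyl(605.8,112,[(147,15)])),('jar foot',cyl(605.8,112,[(0,48)]))):
    q=proj('side',P); print(nm,q.min(0).round(1),q.max(0).round(1))
for r in range(155,228,2):
    row=g[r,285:340].astype(int); print(r,''.join('#' if x>165 else '+' if x>140 else '.' if x>118 else ' ' for x in row))
E
```

```text
51.75 [ 454. -360.  238.]
side 94 [(array([606., 112.]), np.float64(0.0))]
side 98 [(array([606., 112.]), np.float64(0.0))]
side 102 [(array([606., 112.]), np.float64(0.0))]
side 106 [(array([606., 112.]), np.float64(0.0))]
side 110 [(array([606., 112.]), np.float64(0.0))]
lid disc [293.2 168.4] [331.5 197.1]
knob [306.4 168.6] [318.4 176.8]
jar foot [294.9 198.9] [329.4 224.9]
155 +++++++++++++++++++++++++++++++++++.          .......  
157 ++++++++++++++++++++++++++++++++++++..          .......
159 ++++++++++++++++++++++++++++++++++++...          ......
161 ++++++++++++++++++++++++++++++++++++.....          ....
163 +++++++++++++++++++++++++++++++++.........          ...
165 ++++++++++++++++++++++++++++++..............         ..
167 ++++++++++++++++++++++++++++.+...............          
169 ++++++++++++++++++++++++++++..................         
171 ++++++++++++++++++++++++++.....................        
173 +++++++++++++++++++++++++......................        
175 +++++++++++++++++++++.+.........................       
177 +++++++++++++++++++++............................      
[... 800 characters left out ...]
..........                              
207 ...................... .                               
209 .....................  .                             .+
211 ................... .                            ..++++
213 ............... ...                          ..++++++++
215 .............. . .                         .+++++++++++
217 ...............                          ..++++++++++++
219 .............                           .++++++++++++++
221 .........  .                          ..+++++++++++++++
223 .........                           .++++++++++++++++++
225 ....... .                         ..+++++++++++++++++++
227 ...... .                         .+++++++++++++++++++++
```

Call:
play_rows --pt "-4 1 0" --pt "-4 1 0" --pt "-4 1 0" --pt "-4 1 0" --pt "-4 1 0" --pt "-4 1 0" --pt "-4 1 0" --pt "0 0 0" --yaw '[0,0,0,0,0,0,0,0]' --claw '[6,6,6,6,6,6,6,6]'

```text
t: 52.75
ee_pos: [217.8, -533.8, 238.8]
tool_rot: [0.001, 0.982, 0.191, -0.001]
ft_force: [-0.0, 0.1, 0.3]
width: 0.705
gripper_force: 0.0
```

```bash
python3 - <<'E'
from h import *
print(observe()['t'],tcp()[0].round(0))
I={n:cams.get_image(n) for n in('side','top')}
for z in(94,98,102,106,110):
  print('side',z,[(x[0].round(1),round(x[1],3)) for x in[fit('lid',(606,112),{'side':I['side']},z0=z,thr=145)]], 'both',[(x[0].round(1),round(x[1],3)) for x in[fit('lid',(606,112),I,z0=z,thr=145)]])
for m in models.silhouettes('side','jar')[:1]: print('jar',m['conf'],fitmask('jar',(606,112),{'side':m['mask']}))
g=I['side'].max(2)
for nm,P in(('lid disc',cyl(605.8,112,[(110,49),(117,49)])),('knob',cyl(605.8,112,[(147,15)])),('jar foot',cyl(605.8,112,[(0,48)]))):
    q=proj('side',P); print(nm,q.min(0).round(1),q.max(0).round(1))
for r in range(161,228,2):
    row=g[r,285:340].astype(int); print(r,''.join('#' if x>165 else '+' if x>140 else '.' if x>118 else ' ' for x in row))
for q in('brush','reagent','beaker','sample'):
    print(q,[(round(d['conf'],2),np.round(d['centre'],1)) for d in models.silhouettes('side',q)[:1]])
E
```

```text
52.75 [ 218. -534.  239.]
side 94 [(array([609.6, 122.8]), np.float64(0.085))] both [(array([608.3, 114.3]), np.float64(0.254))]
side 98 [(array([608.7, 118.9]), np.float64(0.091))] both [(array([607.1, 112.2]), np.float64(0.188))]
side 102 [(array([607.6, 114.4]), np.float64(0.097))] both [(array([606.4, 110.6]), np.float64(0.151))]
side 106 [(array([607. , 111.5]), np.float64(0.11))] both [(array([606.5, 110.3]), np.float64(0.165))]
side 110 [(array([606.8, 107.5]), np.float64(0.122))] both [(array([606.4, 109.6]), np.float64(0.176))]
jar 0.68 (array([604. , 114.1]), np.float64(0.486))
lid disc [293.2 168.4] [331.5 197.1]
knob [306.4 168.6] [318.4 176.8]
jar foot [294.9 198.9] [329.4 224.9]
161 .......................................................
163 .......................................................
165 .......................................................
167 .......................................................
169 ......................++++++++++++.....................
171 .................++##################++................
173 .............++###################
[... 1095 characters left out ...]
......
211 ..........                            .................
213 ..........                           ..................
215 ...........                           .................
217 ...........                          . ................
219 .............                         .................
221 ...............                        ................
223 ...................              .. ...................
225 .......................................................
227 .......................................................
brush [(0.75, array([251.9, 148.2]))]
reagent [(0.86, array([241. , 244.9]))]
beaker [(0.7, array([387.6, 224.9]))]
sample [(0.7, array([326.5, 147.2]))]
```

The two-camera fit puts the lid at seat height (102 mm is the best match), level, with both side extremes at row 182. The brush and bystanders haven't moved. Handing in.

```bash
python3 -c "
from bench import bot
print(bot.sign_off())"
```

```text
the job is handed in; nothing more can be done
None
```

I handed the job in at about 53 s, with no verdict returned: four strokes done, brush back in its cup, all three balls in the jar, and the lid on, its height and level checked in the camera images.

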